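# Turn over the dibble plate of a sowing jig

## Task

The dibble plate sits on the jig's two pins with its thick orange cones up; we sow fine seed next, so it has to be the other way up. Lift it off the pins, stand it on end in the slot of the blue stand and let go so that you can change your grip, then put it back on the jig with the small green cones up: big hole on the big pin, small hole on the small pin, fully home and let go. Do not drop the plate, and leave the other things on the bench where they are.

Things in the scene. Friction and masses are not known exactly. Their poses are not given: they have to be found in the camera images.
- plate: Loose reversible dibble plate, 0.15 to 0.25 kg: aluminium slab 120 (x) x 60 (y) x 10 mm (z), origin at the slab's very middle. +z face: five thick orange cones, 14 mm across at the root, 14 mm high. -z face: thirteen small green cones, 7 mm across, 10 mm high. All within 25 mm of the middle along x, 22 mm along y. Starts seated on the jig, orange up, axes along the jig's. Can be gripped across its 60 mm width at mid-length.
- big_hole (a point): Middle of the plate's 14 mm through hole, at half the slab's thickness: x = -46 mm, y = 0 on the plate.
- small_hole (a point): Middle of the plate's 10 mm through hole, at half the slab's thickness: x = +40 mm, y = 0 on the plate.
- jig: Fixed sowing jig, origin on the bench under its middle, z up. Grey base 190 (x) x 90 (y) x 10 mm; two dark steel pedestals 30 (x) x 60 (y) mm, centred 47 mm either side along x, tops (the seat) 40 mm above the bench, open between them so that fingers can pass below the plate's long edges there. A seated plate has its middle 45 mm above the jig's origin, its x axis along the jig's whichever side is up.
- big_pin (a point): On the axis of the jig's 12 mm brass pin (jig x = -46 mm, y = 0), 45 mm above the bench: where the middle of the plate's big hole is when home. The pin stands 15 mm above the seat, straight for 7 mm, then tapering to its tip.
- small_pin (a point): On the axis of the jig's 8 mm brass pin (jig x = +40 mm, y = 0), 45 mm above the bench: where the middle of the plate's small hole is when home. Height and taper as the big pin's.
- stand: Fixed blue slotted stand, origin on the bench under its middle, z up. Black base 110 (x) x 84 (y) x 8 mm; two blue walls up to 38 mm above the bench with one slot between them, along y. The plate fits in on either end, either face to +x, its 60 mm width along the slot; its middle is then 68 mm above the bench and its cones are clear of the walls. It may lean a few degrees.
- slot (a point): Middle of the slot's floor, 8 mm above the bench; x across the slot, y along it, z up. Slot 12.5 mm wide, 84 mm long, 30 mm deep with a flared mouth, open at both ends.
- tub: Bystander: empty round yellow tub, 132 mm across the rim, 108 mm high; origin at the middle of its underside.
- pot: Bystander: empty round grey plant pot, 104 mm across the rim, 100 mm high; origin at the middle of its underside.
- bottle: Bystander: short green bottle with a white cap, 66 mm across, 105 mm high; origin at the middle of its underside.
- brush: Bystander: hand brush lying flat, about 200 mm long along its x axis; origin under its middle.
- dibber: Bystander: wooden hand dibber lying flat, about 145 mm long along its x axis, 26 mm high; origin under its middle.
- cup: Bystander: white bowl, 70 mm across the rim, 60 mm high; origin at the middle of its underside.
There are look-alikes about, which are no part of the job. What is shaped like the plate but pink or turquoise is not meant.

How it is judged (in metres and radians):
On the way, in this order (a step that is already met when the one before it is completed fails the run):
1. the plate is lifted clear of the jig's pins (z of plate in the frame of jig above 0.07 m), for 0.1 s.
2. the plate stands on end in the slot of the stand and has been let go (angle between the x axis of plate and the z axis of slot, either way round below 0.25 rad and angle between the y axis of plate and the y axis of slot, either way round below 0.25 rad and z of plate in the frame of slot between 0.05 and 0.064 m and horizontal distance between plate and slot below 0.03 m and contact force between the fingers and plate below 0.1 N), for 0.3 s.
At the end, for the whole second after the job is handed in: The plate lies on the jig with its green cones up (level within 5 degrees), each hole within 3 mm sideways of its own pin (big on big, small on small) and within 2.5 mm of seated height, at rest and let go (angle between plate's own z axis and vertical above 3.05 rad and horizontal distance between big_hole and big_pin below 0.003 m and horizontal distance between small_hole and small_pin below 0.003 m and z of big_hole in the frame of big_pin between -0.0025 and 0.0025 m and z of small_hole in the frame of small_pin between -0.0025 and 0.0025 m and linear speed of plate below 0.02 m/s and contact force between the fingers and plate below 0.1 N); the robot touches nothing.
It fails at once if the plate is dropped, thrown or knocked over (moves faster than 0.5 m/s out of the fingers) (contact force between the fingers and plate below 0.1 N and linear speed of plate above 0.5 m/s).
It fails at once if one of the other things is moved by more than 40 mm (distance of any of tub, pot, bottle, brush, dibber, cup from where it was at the start of the episode above 0.04 m).
It also fails if it takes over 62 s, if anything falls off the work surface, if the arm or the gripper's body presses on something with over 40 N, if the wrist force passes 120 N, or if a joint passes its speed limit or range.

## Robot

A 6-joint arm with a two-finger parallel gripper is mounted at the origin on the work surface. World frame = base frame: x ahead of the robot, y to its left, z up, the work surface at z = 0. Lengths are in mm, angles in rad, forces in N, time in s.
With the tool pointing down it reaches from about 350 to 925 mm from the base axis. Payload 6.4 kg.
Tool frame: the origin (TCP) lies on the centre line of the jaws, within the pads' length; the fingertips stand tcp_to_tips ahead of it and the grasp point (between the pads) lies 6 mm ahead of it (tcp_to_tips is the distance from the TCP to the fingertips, in mm); z points along the fingers, y is the direction in which the jaws open and shut (so a half turn about z gives the same grasp; the last joint's range is limited). The gripper opens to 85 mm and grips with 20 to 120 N. Pads are 22 mm wide; open, the fingers measure 114 mm over their backs; the gripper's body (76 mm by 85 mm) begins 54 mm behind the grasp point. The pads swing forward as they close: fully open they stand 13 mm farther back than shut.
Start: joints at [0.955, 0.245, 1.558, -0, 1.339, -0.174], TCP at [277.918, 587.602, 217.99] pointing down, gripper open.
Joint ranges: [-3.13, 3.13], [-1.02, 2.26], [0.13, 2.54], [-0.95, 4.09], [0.21, 2.88], [-2.74, 2.74]. Speed limits (rad/s): [2.57, 2.57, 3.14, 3.14, 3.14, 3.14].

## Interface

Orientations are given as a 3x3 rotation matrix whose columns are the frame's x, y, z axes.
In Python, from plant import * gives the robot as it stands. The module is installed in compiled form; this text tells all that it offers.
- The arm moves only by the tool jog_arm, never from a script. Its argument "increments" is a list of rows, each a list of 2 entries, a list of its own where there are three numbers: the shift along the world's x, y, z in cm, then the turn, a rotation vector about the world's x, y, z in degrees. A call has 1 to 8 rows; each row shifts and turns the commanded pose from where the row before left it; what a row does not reach is not made up. A row lasts 1/8 s, in which the tool goes at most 62.5 mm and 10.7 degrees, less where a joint would pass 70% of its speed; a pose out of reach is approached as far as the arm can. A call with a gripper value outside its range is refused whole. "gripper" is the closure, from -1 (fully open) to 1 (shut), set as the call begins (left out, the last holds). The fingers move at their own pace and stop on an object; "newtons" is the grip in N (left out, the last holds). Time passes only in rows, so rows that do not move let the fingers close. It gives the time, the measured TCP pose, the force and the opening at its end, in the units of the state.
- sense(): the state, without advancing time (a new reading comes with each control period).
- get_image(name): name is "scene" or "top" or "wrist"; returns the picture (480x640x3 uint8, red, green, blue); there is no depth.
- camera_model(name): a dict with "fx", "fy", "cx", "cy" (pixels), "rvec" (rotation vector, rad) and "tvec" (3), from world to camera coordinates, as OpenCV has them; the wrist camera has in their place "T_tool_cam" (4x4, takes a point from camera to tool coordinates, whose origin is the TCP and whose axes are the flange's). Camera axes: x right, y down, z forward; pixel columns grow to the right and rows downward; lengths in mm; the calibration is good to about 2 mm. A picture is of the moment at which its call begins: read the wrist's pose just before it. camera_model takes no time and is no camera call.
- sign_off(): hands the job in, once; it reports no verdict.
The state is a dict: "time_s": time; "q": joint angles; "qvel": joint speeds; "tau": joint torques, N m; "position": TCP position; "tcp_rot": TCP orientation; "ft_force": force on the tool from outside, world axes, zero at the start; "wrist_torque": the same for the moment, N m; "width": finger opening in mm.
Only numpy, scipy, OpenCV 4.12 (cv2) and the standard library are available. Lean on these libraries where they do the work, as an engineer would, in place of code of your own. Each camera call takes 0.05 s, during which the arm holds its last target.

## Working session

There is one attempt and no reset: what is moved stays moved. The work goes in short steps, Python scripts to look and compute and a tool call to move; the robot and the scene stay as the last step left them, time stands still between calls to the robot, and variables do not carry over. Pictures are saved under pics/ and viewed, and the job is handed in when it is done.

Besides the shell and the picture viewer there is one more tool, called after "Emit:" by a JSON object that holds its "api" and its "payload", one argument or row to a line. jog_arm: Moves the arm, as the interface text tells. Its arguments: {"type":"object","properties":{"increments":{"type":"array","items":{"type":"array"}},"gripper":{"type":"number"},"newtons":{"type":"number"}},"required":["increments"]}

```bash
mkdir -p pics; python3 - <<'E'
from plant import *
import cv2
s=sense();print({k:(v if not hasattr(v,'round') else v) for k,v in s.items()})
for n in("scene","top","wrist"):
    cv2.imwrite(f"pics/{n}0.png",cv2.cvtColor(get_image(n),cv2.COLOR_RGB2BGR)); print(n,camera_model(n))
E
```

```text
{'time_s': 0.0, 'q': array([ 9.54907438e-01,  2.45810939e-01,  1.55903572e+00,  2.80603391e-05,
        1.33871879e+00, -1.74129202e-01]), 'qvel': array([ 0.00126653,  0.00082997,  0.00023617, -0.00016024,  0.00164797,
        0.00034313]), 'tau': array([-1.48700815e-05, -4.29497623e+01, -3.26132762e+01, -8.64530966e-05,
        5.39146407e-03, -1.35152851e-05]), 'position': array([277.55053772, 587.10401826, 216.87069553]), 'tcp_rot': array([[-9.03997758e-01,  4.27535617e-01, -1.16194441e-03],
       [ 4.27537037e-01,  9.03996427e-01, -1.59454044e-03],
       [ 3.68670764e-04, -1.93823525e-03, -9.99998054e-01]]), 'ft_force': array([-0.55657974, -0.01207822,  0.53935273]), 'wrist_torque': array([-0.00872127,  0.05062292, -0.02771877]), 'width': 84.91914950096144}
scene {'fx': 520.793404878229, 'fy': 520.793404878229, 'cx': 328.68199858930905, 'cy': 251.28966644256087, 'rvec': array([ 1.70795325,  2.02053713, -0.69492845]), 'tvec': array([ 200.21749438, -367.85049813, 1496.32041942])}
top {'fx': 540.5702020184015, 'fy': 540.5702020184015, 'cx': 327.58174419797774, 'cy': 234.2089829382447, 'rvec': array([ 2.12526371, -2.16992728,  0.13461683]), 'tvec': array([ -63.50915556,  571.90099888, 1043.76172272])}
wrist {'fx': 355.91197293440007, 'fy': 355.91197293440007, 'cx': 316.2482385298842, 'cy': 239.34576770973692, 'T_tool_cam': array([[ 3.04621832e-05, -9.61167513e-01, -2.75965598e-01,
         7.13931421e+01],
       [ 9.99999989e-01, -1.16114495e-05,  1.50825796e-04,
        -1.87496674e-01],
       [-1.48173216e-04, -2.75965599e-01,  9.61167502e-01,
        -1.54813284e+02],
       [ 0.00000000e+00,  0.00000000e+00,  0.00000000e+00,
         1.00000000e+00]])}
```

View pics/scene0.png

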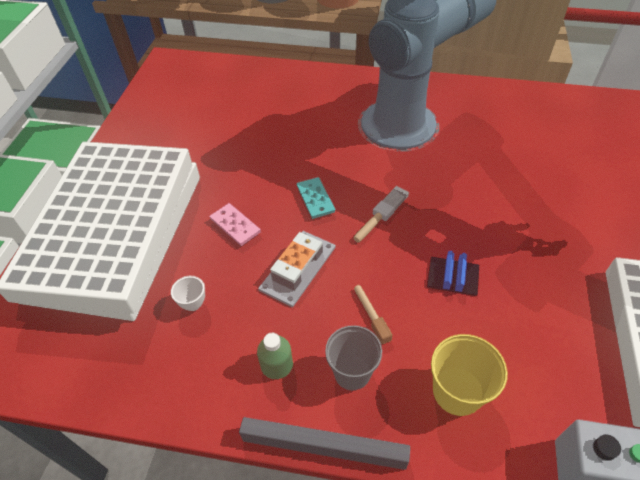

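View pics/top0.png

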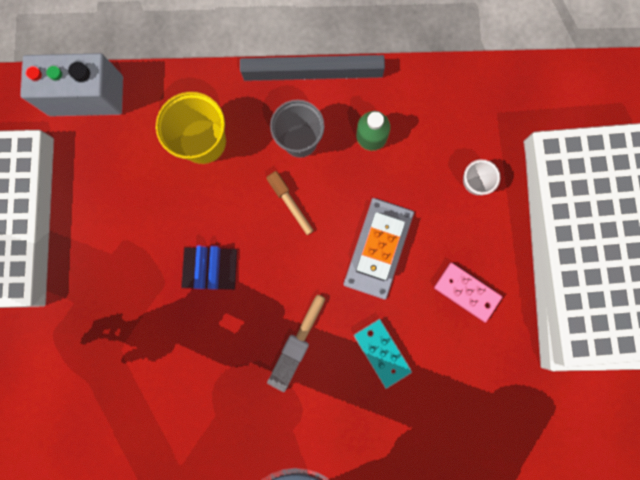

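View pics/wrist0.png

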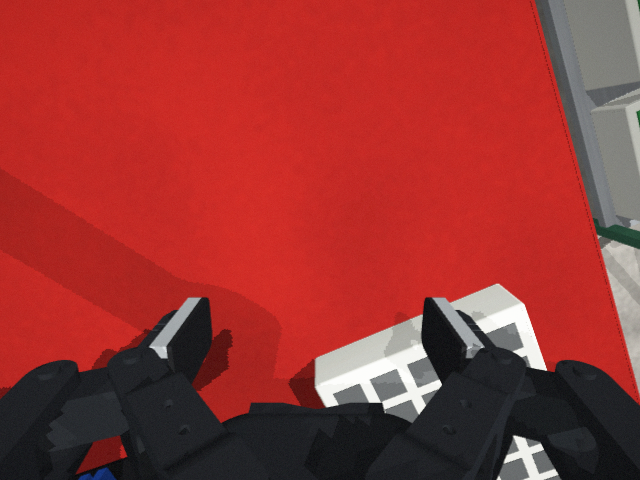

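```bash
python3 -c "
import plant; print([x for x in dir(plant) if x[0]!='_']); print(getattr(plant,'tcp_to_tips',None))"
```

```text
['MotionError', 'camera_model', 'get_image', 'sense', 'sign_off', 'tcp_to_tips']
25.0
```

```bash
cat > h.py <<'E'
from plant import *
import numpy as np, cv2
np.set_printoptions(suppress=True,precision=2)
def cam(n,s=None):
    c=camera_model(n);K=np.array([[c['fx'],0,c['cx']],[0,c['fy'],c['cy']],[0,0,1]])
    if n!='wrist':
        R=cv2.Rodrigues(c['rvec'])[0];t=np.array(c['tvec']).ravel()
    else:
        T=np.eye(4);T[:3,:3]=s['tcp_rot'];T[:3,3]=s['position'];M=np.linalg.inv(T@c['T_tool_cam']);R=M[:3,:3];t=M[:3,3]
    return K,R,t
def ray(C,uv):
    K,R,t=C;return -R.T@t, R.T@np.linalg.solve(K,[*uv,1])
def onz(C,uv,z):
    o,d=ray(C,uv);return o+d*(z-o[2])/d[2]
def proj(C,P):
    K,R,t=C;p=K@(R@np.asarray(P,float)+t);return p[:2]/p[2]
def tri(*obs):
    A=np.zeros((3,3));b=np.zeros(3)
    for C,uv in obs:
        o,d=ray(C,uv);d=d/np.linalg.norm(d);M=np.eye(3)-np.outer(d,d);A+=M;b+=M@o
    X=np.linalg.solve(A,b);return X,[np.round(proj(C,X)-uv,1) for C,uv in obs]
def save(img,name,crop=None,k=1):
    b=cv2.cvtColor(img,cv2.COLOR_RGB2BGR)
    if crop: b=b[crop[1]:crop[3],crop[0]:crop[2]]
    cv2.imwrite('pics/'+name,cv2.resize(b,None,fx=k,fy=k,interpolation=cv2.INTER_CUBIC))
E
python3 - <<'E'
from h import *
T=cv2.imread('pics/top0.png')[:,:,::-1];S=cv2.imread('pics/scene0.png')[:,:,::-1]
save(T,'t1.png',(335,190,425,305),5);save(T,'t2.png',(170,230,250,300),6);save(S,'s1.png',(250,220,345,310),6);save(S,'s2.png',(415,240,495,305),6)
C=cam('top')
for n,uv,z in[('bigpin',(374,268),55),('smallpin',(388,227),55),('stand',(208,268),20),('tub',(191,125),108),('pot',(297,127),100),('bottle',(375,120),105),('cup',(482,177),60)]:print(n,onz(C,uv,z))
E
```

```text
bigpin [ 499.7  -164.75   55.  ]
smallpin [ 579.94 -194.87   55.  ]
stand [509.15 167.97  20.  ]
tub [779.14 183.15 108.  ]
pot [773.06 -20.8  100.  ]
bottle [ 781.78 -171.85  105.  ]
cup [ 675.35 -383.97   60.  ]
```

View pics/t1.png

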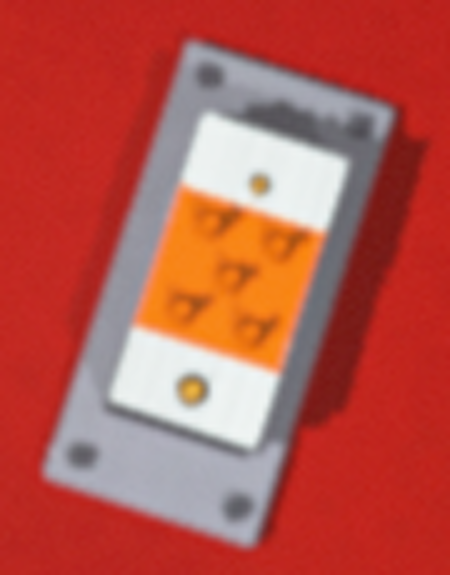

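View pics/t2.png

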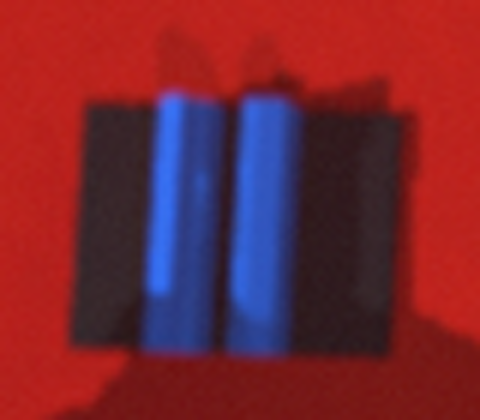

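View pics/s1.png

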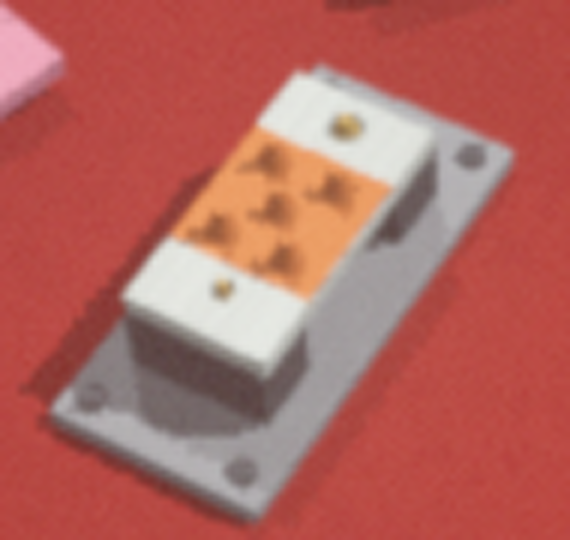

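View pics/s2.png

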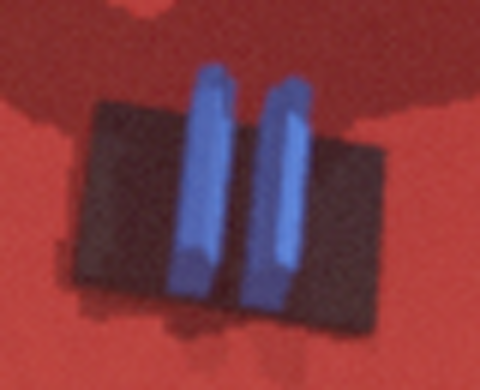

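Emit:
{"api": "jog_arm", "payload": {
  "increments": [
    [[2.9,-5.2,-0.2],[0,0,0.6]],
    [[2.9,-5.2,-0.2],[0,0,0.6]],
    [[2.9,-5.2,-0.2],[0,0,0.6]],
    [[2.9,-5.2,-0.2],[0,0,0.6]],
    [[2.9,-5.2,-0.2],[0,0,0.6]],
    [[2.9,-5.2,-0.2],[0,0,0.6]],
    [[2.9,-5.2,-0.2],[0,0,0.6]],
    [[2.9,-5.2,-0.2],[0,0,0.6]]
  ]
}}

```text
time_s: 1.15
position: [510.4, 169.8, 201.9]
tcp_rot: [[-0.937, 0.35, 0.0], [0.35, 0.937, 0.0], [-0.0, 0.0, -1.0]]
ft_force: [0.6, 0.8, 0.5]
width: 85.4
```

Emit:
{"api": "jog_arm", "payload": {
  "increments": [
    [[0,0,0],[0,0,0]],
    [[0,0,0],[0,0,0]]
  ]
}}

```text
time_s: 1.4
position: [509.6, 171.7, 201.7]
tcp_rot: [[-0.936, 0.351, -0.001], [0.351, 0.936, 0.0], [0.001, -0.0, -1.0]]
ft_force: [0.5, 0.5, -0.2]
width: 85.1
```

```bash
cat > look.py <<'E'
import sys,pickle
from h import *
n=sys.argv[1];s=sense();im=get_image('wrist');save(im,n+'.png')
pickle.dump(s,open('pics/'+n+'.pkl','wb'))
open('q.log','a').write(repr((list(s['q']),list(s['position']),s['tcp_rot'].tolist()))+'\n')
print(s['time_s'],'p',s['position'],'q',s['q'],'f',s['ft_force'],'w',s['width'],'\n',s['tcp_rot'])
E
python3 look.py w1
```

```text
1.4 p [509.6  171.65 201.66] q [ 0.11 -0.    1.86  0.    1.29 -1.1 ] f [ 0.48  0.52 -0.25] w 85.08017101342784 
 [[-0.94  0.35 -0.  ]
 [ 0.35  0.94  0.  ]
 [ 0.   -0.   -1.  ]]
```

View pics/w1.png

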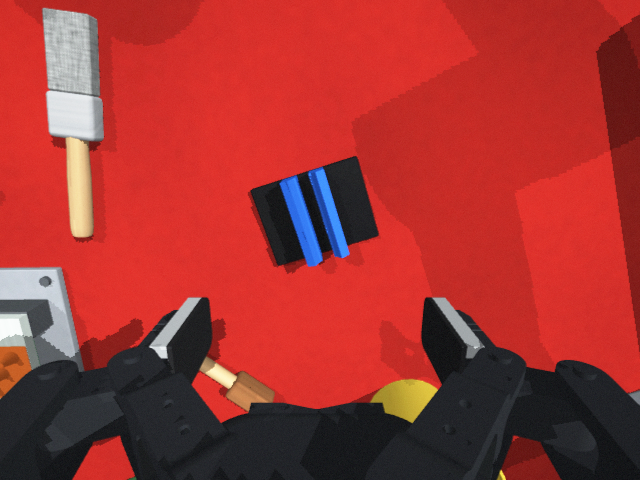

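Emit:
{"api": "jog_arm", "payload": {
  "increments": [
    [[0.5,-5.8,-0.3],[0,0,0]],
    [[0.5,-5.8,-0.3],[0,0,0]],
    [[0,0,0],[0,0,0]],
    [[0,0,0],[0,0,0]]
  ]
}}

```text
time_s: 1.95
position: [519.6, 56.8, 196.0]
tcp_rot: [[-0.937, 0.349, -0.0], [0.349, 0.937, 0.0], [0.0, 0.0, -1.0]]
ft_force: [-0.1, -0.1, 0.1]
width: 85.1
```

```bash
python3 look.py w2
```

```text
1.95 p [519.62  56.82 195.99] q [-0.11 -0.03  1.9   0.    1.27 -1.32] f [-0.06 -0.07  0.15] w 85.11428997761497 
 [[-0.94  0.35 -0.  ]
 [ 0.35  0.94  0.  ]
 [ 0.    0.   -1.  ]]
```

Emit:
{"api": "jog_arm", "payload": {
  "increments": [
    [[0.5,-5.8,-0.5],[0,0,0]],
    [[0.5,-5.8,-0.5],[0,0,0]],
    [[0.5,-5.8,-0.5],[0,0,0]],
    [[0.5,-5.8,-0.5],[0,0,0]],
    [[0,0,0],[0,0,0]],
    [[0,0,0],[0,0,0]]
  ]
}}

```text
time_s: 2.75
position: [540.2, -174.9, 175.8]
tcp_rot: [[-0.937, 0.349, -0.0], [0.349, 0.937, 0.001], [0.001, 0.0, -1.0]]
ft_force: [0.2, 0.4, -0.1]
width: 85.0
```

```bash
python3 look.py w3; python3 - <<'E'
import cv2
for n,c in(('w1',(230,140,400,280)),('w2',(90,140,260,280))):
    a=cv2.imread(f'pics/{n}.png')[c[1]:c[3],c[0]:c[2]]
    cv2.imwrite(f'pics/{n}z.png',cv2.resize(a,None,fx=4,fy=4,interpolation=cv2.INTER_CUBIC))
E
```

```text
2.75 p [ 540.19 -174.87  175.84] q [-0.51  0.1   1.81  0.    1.24 -1.73] f [ 0.25  0.44 -0.1 ] w 85.04510011853499 
 [[-0.94  0.35 -0.  ]
 [ 0.35  0.94  0.  ]
 [ 0.    0.   -1.  ]]
```

View pics/w2.png

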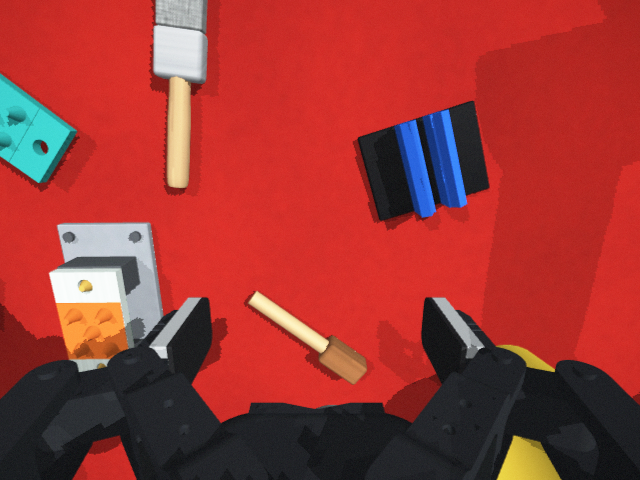

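View pics/w3.png

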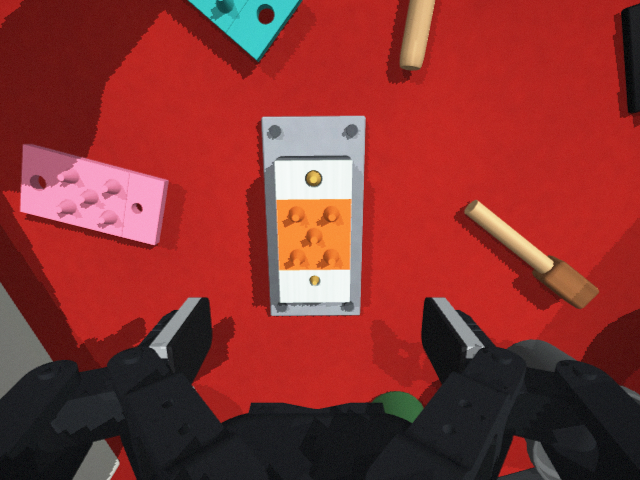

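View pics/w1z.png

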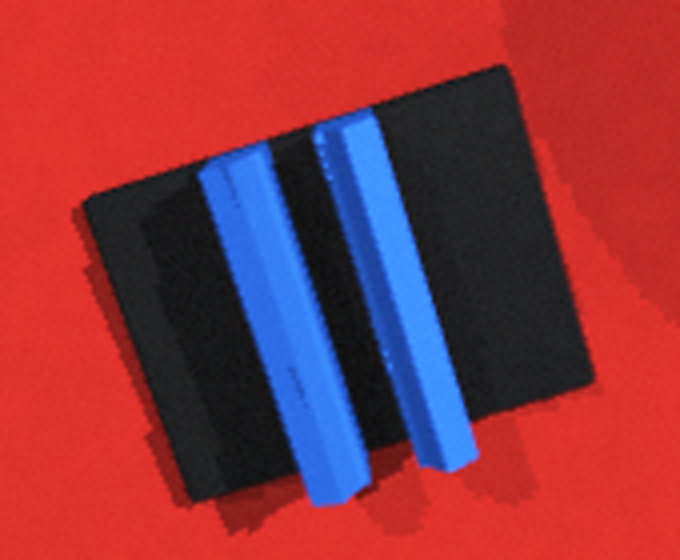

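```bash
python3 - <<'E'
import cv2
a=cv2.imread('pics/w2.png')[90:230,340:510]
cv2.imwrite('pics/w2z.png',cv2.resize(a,None,fx=4,fy=4,interpolation=cv2.INTER_CUBIC))
a=cv2.imread('pics/w3.png')[105:325,250:380]
cv2.imwrite('pics/w3z.png',cv2.resize(a,None,fx=2.7*1,fy=2.7*1,interpolation=cv2.INTER_CUBIC))
E
```

```text
(no output)
```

View pics/w2z.png

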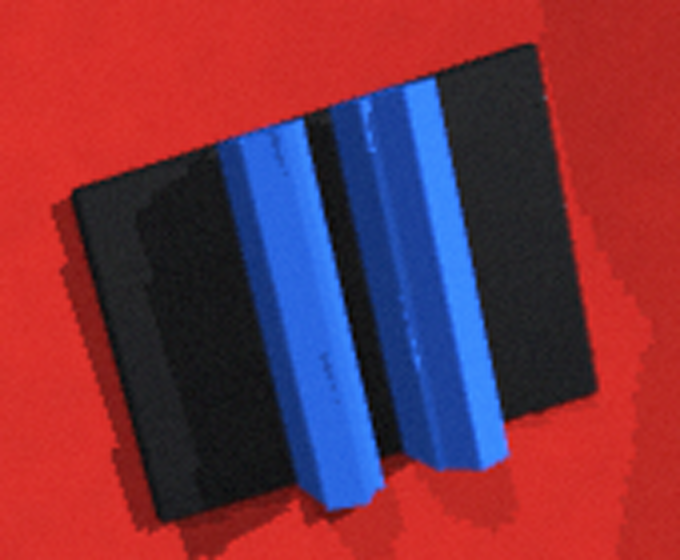

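View pics/w3z.png

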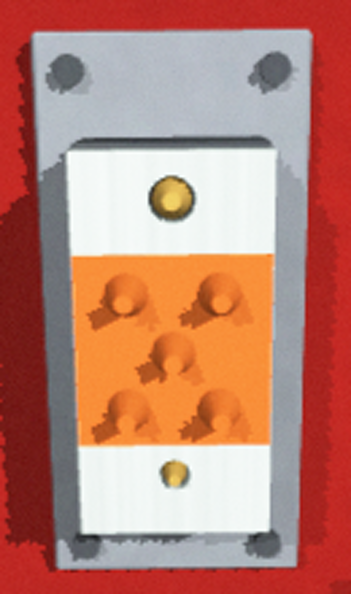

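```bash
python3 - <<'E'
from h import *
import pickle
from scipy.optimize import least_squares
W={n:cam('wrist',pickle.load(open(f'pics/{n}.pkl','rb'))) for n in('w1','w2','w3')}
ct,cs=cam('top'),cam('scene')
for nm,w,t,s in(('big',(314.1,178.7),(373.2,267.8),(307.8,241.2)),('small',(314.8,280.6),(387,226.8),(287,268))):
    print(nm,tri((W['w3'],w),(ct,t),(cs,s)),'w@55',onz(W['w3'],w,55),'t@55',onz(ct,t,55))
def fit(obs,pts,x0,withz=True):
    def P(p):
        c,s=np.cos(p[3]),np.sin(p[3]);R=np.array([[c,-s,0],[s,c,0],[0,0,1]]);return (R@pts.T).T+p[:3]
    f=lambda p:np.concatenate([(proj(C,q)-uv) for C,uvs in obs for q,uv in zip(P(p),uvs)])
    r=least_squares(f,x0);return r.x,np.round(r.fun.reshape(-1,2),1)
hx,hy=55,42
# order: w1 TL,TR,BR,BL ; image up ~ towards robot? use world guesses
for n,uv in(('w1',[(251.75,190),(357,156.5),(378.5,235),(278,265)]),('w2',[(359.25,137.5),(473.25,101.25),(489.25,187),(380.75,220.25)])):
    print(n,[onz(W[n],u,8) for u in uv])
pts=np.array([(-hx,-hy,0),(hx,-hy,0),(hx,hy,0),(-hx,hy,0)])
a=[(251.75,190),(357,156.5),(378.5,235),(278,265)];b=[(359.25,137.5),(473.25,101.25),(489.25,187),(380.75,220.25)]
for y0 in(1.57,-1.57):
  for pp in(pts,pts*[1,-1,1]):
    x,r=fit([(W['w1'],a),(W['w2'],b)],pp,[509,168,8,y0]); 
    if abs(r).max()<8: print('stand',x,np.degrees(x[3]),r.tolist())
px=np.array([(-60,30,5),(-60,-30,5),(60,-30,5),(60,30,5)]);
for k in(px,px*[1,-1,1]):
    x,r=fit([(W['w3'],[(274.8,160.6),(352.2,160.6),(350,302.4),(280,301.7)])],k,[542,-181,45,-.36])
    if abs(r).max()<8:print('plate',x,np.degrees(x[3]),r.tolist())
E
```

```text
big (array([ 501.62, -163.41,   45.55]), [array([-1.3, -0.5]), array([-0.3, -0.4]), array([ 0.2, -0. ])]) w@55 [ 501.39 -162.16   55.  ] t@55 [ 500.12 -163.2    55.  ]
small (array([ 582.75, -193.27,   46.77]), [array([-1.4, -0.6]), array([-0.3, -0.6]), array([ 0.2, -0.1])]) w@55 [ 580.5  -191.12   55.  ] t@55 [ 580.38 -192.91   55.  ]
w1 [array([466.99, 120.11,   8.  ]), array([472.84, 226.95,   8.  ]), array([554.12, 222.41,   8.  ]), array([548.28, 114.65,   8.  ])]
w2 [array([466.87, 119.02,   8.  ]), array([472.94, 225.37,   8.  ]), array([553.93, 221.65,   8.  ]), array([548.77, 113.95,   8.  ])]
stand [511.87 171.18   1.18   1.52] 86.85124844676396 [[-0.3, -0.5], [0.7, -0.8], [1.0, 0.2], [1.0, 0.1], [-1.3, 0.2], [0.1, -0.5], [-0.4, 1.1], [-0.6, 0.3]]
plate [ 545.18 -178.42   44.22   -0.35] -20.055843965046492 [[0.1, 0.2], [0.3, -0.3], [-0.6, -0.5], [0.2, 0.6]]
```

```bash
python3 - <<'E'
from h import *
from scipy.optimize import least_squares
D=[eval(l) for l in open('q.log')]
D.append(([9.54907438e-01,2.45810939e-01,1.55903572,0,1.33871879,-.174],[277.55,587.10,216.87],None))
def f(p):
    a,L1,L2,e,h=p;o=[]
    for q,x,_ in D:
        r=np.hypot(x[0],x[1]);s=q[1]+q[2]
        o+=[a+L1*np.sin(q[1])+L2*np.sin(s)+e*np.cos(s)-r,h+L1*np.cos(q[1])+L2*np.cos(s)-e*np.sin(s)-x[2]]
    return o
r=least_squares(f,[50,400,400,0,100]);print(r.x,r.fun)
for q,x,_ in D:print(np.round(q,4),np.round(x,2),np.degrees(np.arctan2(x[1],x[0])-q[0]))
E
```

```text
[ 14.35 410.64 564.87  61.9    9.84] [ 0.09 -0.08 -0.1  -0.05  0.01  0.07 -0.01  0.05]
[ 0.11 -0.    1.86  0.    1.29 -1.1 ] [509.6  171.65 201.66] 12.097173785608977
[-0.11 -0.03  1.9   0.    1.27 -1.32] [519.62  56.82 195.99] 12.452262391153871
[-0.51  0.1   1.81  0.    1.24 -1.73] [ 540.19 -174.87  175.84] 11.449535122203185
[ 0.95  0.25  1.56  0.    1.34 -0.17] [277.55 587.1  216.87] 9.98551267187278
```

Emit:
{"api": "jog_arm", "payload": {
  "increments": [
    [[-1.4,0.5,-1.5],[-3.6,-9.87,0]],
    [[-1.4,0.5,-1.5],[-3.6,-9.87,0]],
    [[-1.4,0.5,-1.5],[-3.6,-9.87,0]],
    [[-1.4,0.4,-1.5],[-3.6,-9.87,0]],
    [[0,0,0],[0,0,0]],
    [[0,0,0],[0,0,0]]
  ]
}}

```text
time_s: 3.55
position: [491.0, -156.1, 121.6]
tcp_rot: [[-0.718, 0.338, 0.608], [0.266, 0.941, -0.208], [-0.643, 0.013, -0.766]]
ft_force: [0.5, 1.1, 1.5]
width: 85.2
```

```bash
python3 look.py w4;  cat > kin.py <<'E'
from h import *
from scipy.optimize import least_squares
from scipy.spatial.transform import Rotation as Ro
D=[eval(l) for l in open('q.log')]
D.append(([9.54907438e-01,2.45810939e-01,1.55903572,2.8e-5,1.33871879,-.17413],[277.55,587.10,216.87],None))
def fk(q,p,s=1):
    a,L1,L2,e,h,b,T,w=p
    R1=Ro.from_euler('z',q[0]).as_matrix();R2=R1@Ro.from_euler('y',q[1]).as_matrix();R3=R2@Ro.from_euler('y',q[2]).as_matrix()
    R4=R3@Ro.from_euler('z',s*q[3]).as_matrix();R5=R4@Ro.from_euler('y',q[4]).as_matrix();R6=R5@Ro.from_euler('z',q[5]).as_matrix()
    x=R1@[a,b,h]+R2@[0,0,L1]+R3@[e,0,L2]+R5@[w,0,T]
    return x,R6
E
python3 - <<'E'
from kin import *
for s in(1,-1):
  r=least_squares(lambda p:np.concatenate([fk(q,p,s)[0]-x for q,x,_ in D]),[0,400,550,60,200,112,200,0]);print(s,r.x,np.round(r.fun,2))
  for q,x,R in D[:4]: print(np.round(fk(q,r.x,s)[1].T@np.array(R),2).tolist())
E
```

```text
3.55 p [ 491.01 -156.1   121.64] q [-0.63 -0.32  2.42  0.5   0.41 -2.25] f [0.47 1.09 1.49] w 85.22031619869577 
 [[-0.72  0.34  0.61]
 [ 0.27  0.94 -0.21]
 [-0.64  0.01 -0.77]]
1 [  0.02 419.79 568.78  66.2  273.49 112.6  267.49   0.  ] [-0. -0. -0.  0. -0. -0. -0.  0.  0. -0. -0. -0. -0.  0. -0.]
[[0.0, -1.0, -0.0], [1.0, 0.0, 0.0], [-0.0, -0.0, 1.0]]
[[0.0, -1.0, -0.0], [1.0, 0.0, -0.0], [0.0, -0.0, 1.0]]
[[0.0, -1.0, -0.0], [1.0, 0.0, 0.0], [-0.0, -0.0, 1.0]]
[[0.0, -1.0, -0.0], [1.0, 0.0, -0.0], [0.0, -0.0, 1.0]]
-1 [-461.51  459.02  726.71 -354.15 -161.76  115.07  230.55 -189.41] [ -2.21   2.08  -0.61   0.72   2.22  -3.32  16.83  -6.84 -13.48  -9.68
  -4.52   5.8   -8.59  -7.87  11.61]
[[-0.0, -1.0, -0.0], [1.0, -0.0, 0.0], [-0.0, -0.0, 1.0]]
[[-0.0, -1.0, -0.0], [1.0, -0.0, 0.0], [-0.0, -0.0, 1.0]]
[[-0.0, -1.0, -0.0], [1.0, -0.0, -0.0], [0.0, -0.0, 1.0]]
[[-0.81, -0.57, -0.16], [0.58, -0.74, -0.34], [0.08, -0.37, 0.93]]
```

View pics/w4.png

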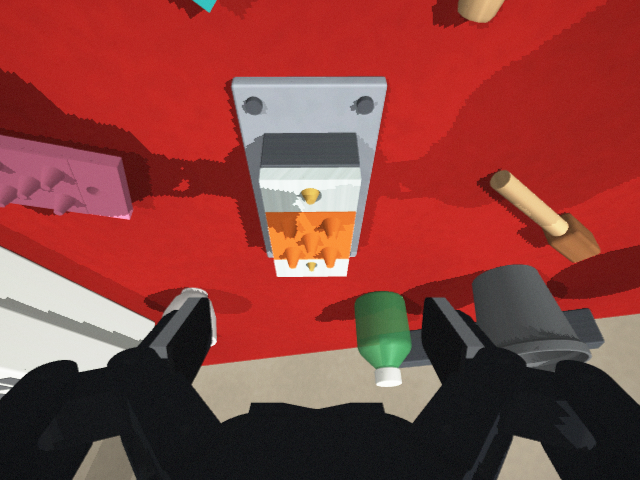

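```bash
cat >> kin.py <<'E'
P=[0,419.79,568.78,66.2,273.49,112.6,267.49,0]
LO=np.array([-3.13,-1.02,.13,-.95,.21,-2.74]);HI=np.array([3.13,2.26,2.54,4.09,2.88,2.74])
TZ=Ro.from_euler('z',90,degrees=True).as_matrix()
def ik(x,R,q0=None,n=12,rng=np.random.default_rng(0)):
    best=None
    def f(q):
        X,r=fk(q,P);return np.concatenate([(X-x)/100,(Ro.from_matrix(R.T@r@TZ)).as_rotvec()])
    for i in range(n):
        s=q0 if (q0 is not None and i==0) else rng.uniform(LO,HI)*[.5,1,1,1,1,1]
        r=least_squares(f,np.clip(s,LO+.01,HI-.01),bounds=(LO,HI))
        if r.cost<1e-6:
            m=np.min(np.minimum(r.x-LO,HI-r.x)); 
            if best is None or m>best[0]: best=(m,r.x)
            if q0 is not None and i==0: return best
    return best
def Rt(a,y): # tool rot from approach and jaw dir
    return np.column_stack([np.cross(y,a),y,a])
jx=np.array([np.cos(np.radians(-20)),np.sin(np.radians(-20)),0]);jy=np.array([-jx[1],jx[0],0]);Z=np.array([0,0,1.])
sl=np.array([np.cos(np.radians(-3.2)),np.sin(np.radians(-3.2)),0]);sx=np.array([-sl[1],sl[0],0])
JM=np.array([544,-178.5,45.]);SM=np.array([510.6,170.3,68.])
E
python3 - <<'E'
from kin import *
for al in(-45,-35,-25,-15,0,15,25,35,45):
    t=np.radians(al)
    a=np.sin(t)*jx-np.cos(t)*Z
    row=[al]
    for sg in(1,-1):
        for up in(0,90): row.append(ik(JM-6*a+Z*up*.9,Rt(a,sg*jy),n=10))
    print('jig',al,[None if r is None else (round(r[0],2),np.round(r[1],2).tolist()) for r in row[1:]])
for al in(25,35,45):
    t=np.radians(al)
    for side in(1,-1):
        a=np.cos(t)*sx*side-np.sin(t)*Z
        row=[ik(SM-6*a+Z*up,Rt(a,sg*sl),n=10) for sg in(1,-1) for up in(0,80)]
        print('stand',al,side,[None if r is None else (round(r[0],2),np.round(r[1],2).tolist()) for r in row])
E
```

```text
jig -45 [(np.float64(0.86), [-0.47, 0.77, 1.31, -0.09, 1.84, -1.68]), (np.float64(0.86), [-0.47, 0.67, 1.3, -0.09, 1.95, -1.69]), (np.float64(0.86), [-0.47, 0.77, 1.31, -0.09, 1.84, 1.46]), (np.float64(0.86), [-0.47, 0.67, 1.3, -0.09, 1.95, 1.45])]
jig -35 [(np.float64(0.88), [-0.48, 0.66, 1.42, -0.07, 1.67, -1.68]), (np.float64(0.87), [-0.48, 0.56, 1.41, -0.08, 1.78, -1.69]), (np.float64(0.88), [-0.48, 0.66, 1.42, -0.07, 1.67, 1.46]), (np.float64(0.87), [-0.48, 0.56, 1.41, -0.08, 1.78, 1.45])]
jig -25 [(np.float64(0.89), [-0.49, 0.55, 1.54, -0.06, 1.48, -1.69]), (np.float64(0.89), [-0.49, 0.44, 1.52, -0.06, 1.61, -1.7]), (np.float64(0.89), [-0.49, 0.55, 1.54, -0.06, 1.48, 1.45]), (np.float64(0.89), [-0.49, 0.44, 1.52, -0.06, 1.61, 1.44])]
jig -15 [(np.float64(0.87), [-0.5, 0.43, 1.67, -0.04, 1.3, -1.7]), (np.float64(0.9), [-0.5, 0.33, 1.64, -0.04, 1.43, -1.71]), (np.float64(0.87), [-0.5, 0.43, 1.67, -0.04, 1.3, 1.44]), (np.float64(0.9), [-0.5, 0.33, 1.64, -0.04, 1.43, 1.43])]
jig 0 [(np.float64(0.69), [-0.52, 0.28, 1.85, -0.0, 1.01, -1.74]), (np.float64(0.72), [-0.52, 0.16, 1.82, -0
[... 1804 characters left out ...]
 -0.79, 1.55, 0.81]), (np.float64(0.16), [0.47, 0.46, 1.64, -0.79, 1.64, 0.73]), (np.float64(0.16), [0.47, 0.59, 1.63, -0.79, 1.55, -2.33]), (np.float64(0.16), [0.47, 0.46, 1.64, -0.79, 1.64, -2.41])]
stand 45 1 [(np.float64(0.5), [-0.27, 0.24, 2.04, 0.83, 1.22, -0.66]), (np.float64(0.51), [-0.27, 0.08, 2.03, 0.79, 1.33, -0.53]), (np.float64(0.26), [-0.27, 0.24, 2.04, 0.83, 1.22, 2.48]), (np.float64(0.13), [-0.27, 0.08, 2.03, 0.79, 1.33, 2.61])]
stand 45 -1 [(np.float64(0.27), [0.43, 0.49, 1.69, -0.68, 1.43, 0.75]), (np.float64(0.27), [0.43, 0.37, 1.68, -0.68, 1.53, 0.67]), (np.float64(0.27), [0.43, 0.49, 1.69, -0.68, 1.43, -2.39]), (np.float64(0.27), [0.43, 0.37, 1.68, -0.68, 1.53, -2.47])]
```

```bash
cat > plan.py <<'E'
from kin import *
def plan(x,R,n=None,s=None,show=True):
    s=s or sense();dx=np.asarray(x)-s['position'];rv=Ro.from_matrix(R@s['tcp_rot'].T).as_rotvec(degrees=True)
    if n is None: n=int(np.ceil(max(np.linalg.norm(dx)/58,np.linalg.norm(rv)/10.3,1)))
    print('n',n,'row cm',np.round(dx/10/n,3).tolist(),'deg',np.round(rv/n,2).tolist())
    q=s['q'].copy();R0=s['tcp_rot']
    out=[]
    for i in range(1,n+1):
        b=ik(s['position']+dx*i/n,Ro.from_rotvec(rv*i/n,degrees=True).as_matrix()@R0,q0=q,n=1)
        if b is None: print('IK fail',i);break
        out.append(round(float(np.abs(b[1]-q).max()*8),2));q=b[1]
        if b[0]<.15: print(i,'margin',b)
    print('qend',q,'rates',out)
def ajig(al): t=np.radians(al);return -np.sin(t)*jx-np.cos(t)*Z
def astand(al,side): t=np.radians(al);return np.cos(t)*sx*side-np.sin(t)*Z
E
python3 - <<'E'
from plan import *
a=ajig(40);print('grasp',JM-6*a,'pre',JM-86*a)
plan(JM-86*a+[0,0,30],Rt(a,jy))
E
```

```text
grasp [ 547.62 -179.82   49.6 ] pre [ 595.95 -197.41  110.88]
n 8 row cm [1.304, -0.509, 0.232] deg [3.33, 9.44, 0.04]
qend [-0.47  0.71  1.19 -0.08  1.94 -1.69] rates [2.14, 1.51, 1.54, 1.55, 1.56, 1.56, 1.56, 1.56]
```

Emit:
{"api": "jog_arm", "payload": {
  "increments": [
    [[0.5,-0.3,1.5],[3.33,9.44,0]],
    [[1.4,-0.5,0.3],[3.33,9.44,0]],
    [[1.4,-0.5,0],[3.33,9.44,0]],
    [[1.4,-0.5,0],[3.33,9.44,0]],
    [[1.4,-0.5,0],[3.33,9.44,0]],
    [[1.4,-0.5,0],[3.33,9.44,0]],
    [[1.4,-0.5,0],[3.33,9.44,0]],
    [[1.4,-0.5,0],[3.33,9.44,0]]
  ]
}}

```text
time_s: 4.6
position: [595.3, -195.1, 139.0]
tcp_rot: [[-0.714, 0.346, -0.608], [0.27, 0.938, 0.218], [0.646, -0.009, -0.763]]
ft_force: [1.0, -1.3, 0.9]
width: 85.4
```

Emit:
{"api": "jog_arm", "payload": {
  "increments": [
    [[0,0,-1.5],[0,0,0]],
    [[0,0,-1.5],[0,0,0]],
    [[0,0,0],[0,0,0]]
  ]
}}

```text
time_s: 4.97
position: [591.5, -193.4, 107.3]
tcp_rot: [[-0.715, 0.346, -0.607], [0.268, 0.938, 0.22], [0.646, -0.005, -0.764]]
ft_force: [-0.4, 0.3, -0.7]
width: 85.5
```

```bash
python3 look.py w5; python3 - <<'E'
from plan import *
a=ajig(40);plan(JM-6*a,Rt(a,jy))
E
```

```text
4.975 p [ 591.5  -193.45  107.26] q [-0.47  0.74  1.21 -0.08  1.89 -1.68] f [-0.41  0.32 -0.67] w 85.54040853537263 
 [[-0.72  0.35 -0.61]
 [ 0.27  0.94  0.22]
 [ 0.65 -0.01 -0.76]]
n 2 row cm [-2.214, 0.694, -2.941] deg [0.11, -0.11, 0.14]
qend [-0.48  0.72  1.36 -0.08  1.75 -1.68] rates [0.65, 0.59]
```

View pics/w5.png

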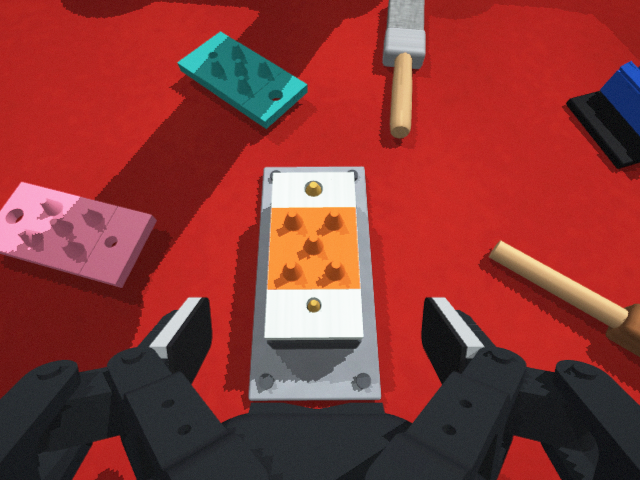

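```bash
python3 - <<'E'
import cv2
a=cv2.imread('pics/w5.png')[155:355,250:375]
cv2.imwrite('pics/w5z.png',cv2.resize(a,None,fx=3,fy=3,interpolation=cv2.INTER_CUBIC))
E
```

```text
(no output)
```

View pics/w5z.png

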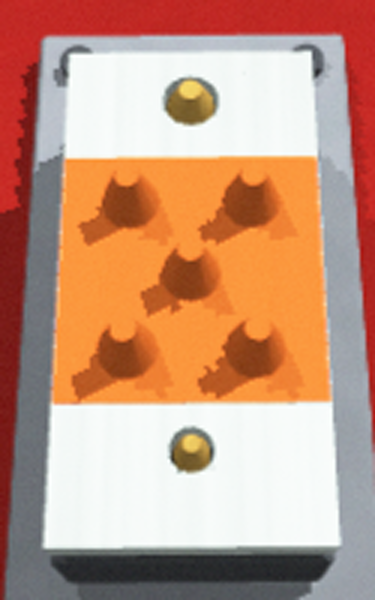

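```bash
cat > fit.py <<'E'
from kin import *
import pickle
def W(n): return cam('wrist',pickle.load(open(f'pics/{n}.pkl','rb')))
def fit(obs,pts,x0,fixz=None):
    pts=np.array(pts,float)
    def Pp(p):
        return (Ro.from_euler('z',p[3]).as_matrix()@pts.T).T+[p[0],p[1],p[2] if fixz is None else fixz]
    f=lambda p:np.concatenate([(proj(C,q)-uv) for C,uvs in obs for q,uv in zip(Pp(p),uvs)])
    r=least_squares(f,x0);return r.x,np.round(r.fun.reshape(-1,2),1).tolist()
E
python3 - <<'E'
from fit import *
pts=[(-60,-30,5),(-60,30,5),(60,30,5),(60,-30,5),(-46,0,5),(40,0,5)]
A=[(274.8,160.6),(352.2,160.6),(350,302.4),(280,301.7),(314.3,178.5),(315,281)]
B=[(272.7,172.3),(354,172.7),(363,337.3),(264.3,337.3),(313.3,188.7),(313.7,305.3)]
for o in([(W('w3'),A)],[(W('w5'),B)],[(W('w3'),A),(W('w5'),B)]):
  for fz in(None,45):
    x,r=fit(o,pts,[544,-178,45,-.35],fz);print(x,np.degrees(x[3]),r)
E
```

```text
[ 546.12 -178.65   43.85   -0.35] -20.05950654139605 [[0.2, 0.1], [0.5, -0.4], [-0.4, -0.4], [0.3, 0.7], [-0.3, 0.2], [-0.2, -0.3]]
[ 545.88 -178.55   45.     -0.35] -20.059756020729818 [[0.0, -0.1], [0.6, -0.6], [-0.3, -0.1], [0.1, 1.0], [-0.3, 0.1], [-0.2, -0.0]]
[ 545.31 -178.72   43.79   -0.35] -20.05169570290777 [[0.5, 0.5], [-0.3, -0.4], [-0.0, -0.0], [-0.1, 0.4], [0.2, -0.2], [-0.2, -0.3]]
[ 545.69 -178.85   45.     -0.35] -20.050791226763298 [[0.3, -0.0], [-0.1, -0.9], [0.3, 0.3], [-0.4, 0.8], [0.2, -0.6], [-0.2, -0.1]]
[ 545.73 -178.72   44.56   -0.35] -20.073958848843116 [[-0.1, -0.3], [0.3, -0.8], [-0.6, -0.4], [-0.1, 0.7], [-0.6, -0.1], [-0.5, -0.3], [0.6, 0.3], [0.0, -0.6], [0.4, 0.5], [-0.1, 0.9], [0.4, -0.3], [0.0, -0.0]]
[ 545.77 -178.73   45.     -0.35] -20.073730198329613 [[-0.2, -0.2], [0.4, -0.7], [-0.5, -0.1], [-0.1, 1.0], [-0.6, 0.0], [-0.5, -0.1], [0.6, -0.0], [0.1, -0.9], [0.5, 0.4], [-0.2, 0.8], [0.4, -0.5], [0.0, -0.1]]
```

Emit:
{"api": "jog_arm", "payload": {
  "increments": [
    [[-1.05,0.34,-1.44],[0.05,-0.05,0.07]],
    [[-1.05,0.34,-1.44],[0.05,-0.05,0.07]],
    [[-1.05,0.34,-1.44],[0.05,-0.05,0.07]],
    [[-1.05,0.34,-1.44],[0.05,-0.05,0.07]],
    [[0,0,0],[0,0,0]],
    [[0,0,0],[0,0,0]]
  ]
}}

```text
time_s: 5.78
position: [550.7, -180.5, 50.3]
tcp_rot: [[-0.72, 0.342, -0.604], [0.262, 0.94, 0.22], [0.643, -0.0, -0.766]]
ft_force: [0.1, 0.2, 0.1]
width: 85.1
```

```bash
sed -i 's/^JM=.*/JM=np.array([545.7,-178.7,45.]);SM=np.array([510.6,170.3,68.])/; s/radians(-20)/radians(-20.06)/g' kin.py; python3 look.py w6; python3 - <<'E'
from plan import *
a=ajig(40);plan(JM-6*a,Rt(a,jy))
E
```

```text
5.775 p [ 550.69 -180.54   50.27] q [-0.47  0.72  1.35 -0.08  1.76 -1.68] f [0.07 0.2  0.06] w 85.13127240710861 
 [[-0.72  0.34 -0.6 ]
 [ 0.26  0.94  0.22]
 [ 0.64 -0.   -0.77]]
n 1 row cm [-0.162, 0.066, -0.082] deg [0.02, 0.0, -0.07]
qend [-0.48  0.72  1.36 -0.08  1.76 -1.68] rates [0.04]
```

View pics/w6.png

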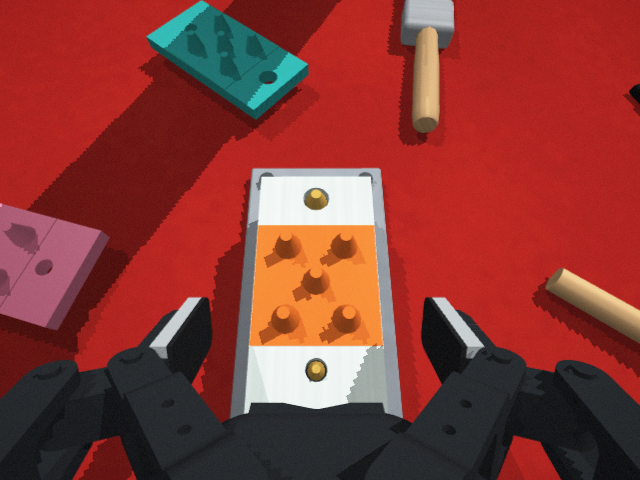

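Emit:
{"api": "jog_arm", "payload": {
  "increments": [
    [[-0.46,0.18,-0.46],[0,0,0]],
    [[0,0,0],[0,0,0]]
  ]
}}

```text
time_s: 6.08
position: [545.2, -178.3, 44.8]
tcp_rot: [[-0.719, 0.342, -0.606], [0.261, 0.94, 0.221], [0.645, 0.0, -0.765]]
ft_force: [-0.1, -0.6, 0.4]
width: 85.4
```

Emit:
{"api": "jog_arm", "payload": {
  "increments": [
    [[0,0,0],[0,0,0]],
    [[0,0,0],[0,0,0]],
    [[0,0,0],[0,0,0]],
    [[0,0,0],[0,0,0]],
    [[0,0,0],[0,0,0]]
  ],
  "gripper": 1,
  "newtons": 60
}}

```text
time_s: 6.7
position: [546.2, -178.9, 45.6]
tcp_rot: [[-0.72, 0.342, -0.604], [0.262, 0.94, 0.22], [0.643, -0.0, -0.766]]
ft_force: [2.1, -1.5, 2.0]
width: 35.2
```

```bash
python3 look.py w7
```

```text
6.7 p [ 546.19 -178.89   45.6 ] q [-0.48  0.72  1.37 -0.08  1.75 -1.68] f [ 2.12 -1.46  2.02] w 35.168328335347624 
 [[-0.72  0.34 -0.6 ]
 [ 0.26  0.94  0.22]
 [ 0.64 -0.   -0.77]]
```

View pics/w7.png

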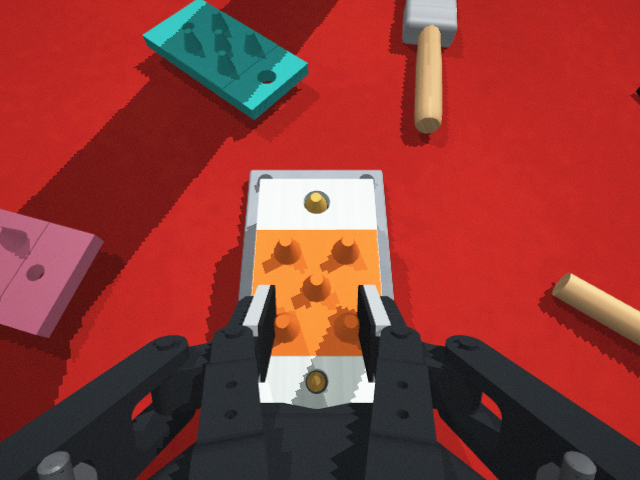

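```bash
python3 - <<'E'
from h import *
save(get_image('scene'),'s7.png',(230,170,390,310),5)
s=sense();print(s['width'],s['ft_force'],s['wrist_torque'])
C=cam('scene')
p=s['position'];R=s['tcp_rot']
for z in(-40,-20,0,25):
  for y in(-17,17): print(z,y,(proj(C,p+R@[0,y,z])-[230,170])*5)
E
```

```text
35.18003237546165 [ 3.11 -1.06  2.61] [-0.29 -0.34  0.04]
-40 -17 [266.9  412.63]
-40 17 [333.84 443.66]
-20 -17 [285.67 413.39]
-20 17 [351.66 443.9 ]
0 -17 [303.82 414.12]
0 17 [368.9  444.14]
25 -17 [325.7 415. ]
25 17 [389.67 444.43]
```

View pics/s7.png

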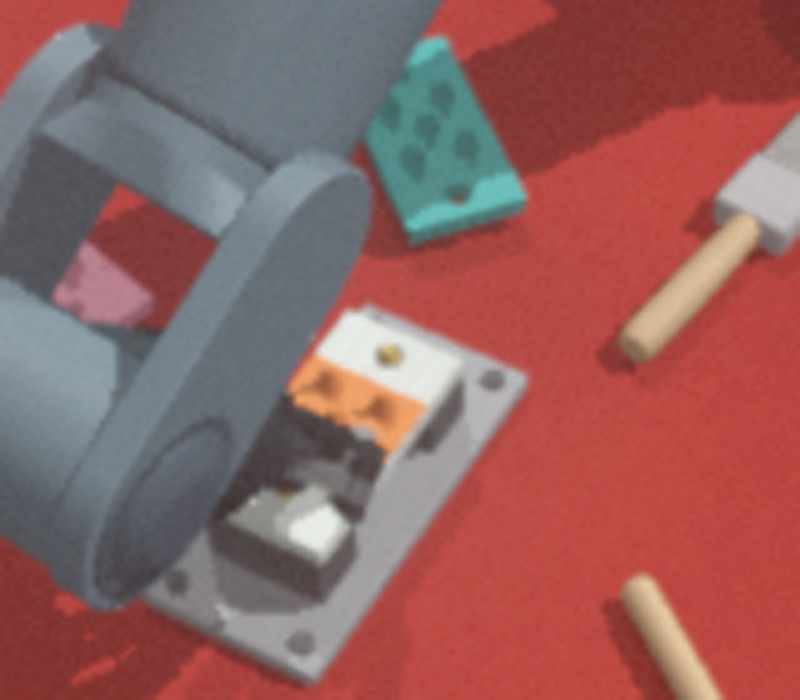

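Emit:
{"api": "jog_arm", "payload": {
  "increments": [
    [[0,0,0],[0,0,0]],
    [[0,0,0],[0,0,0]],
    [[0,0,0],[0,0,0]],
    [[0,0,0],[0,0,0]],
    [[0,0,0],[0,0,0]]
  ],
  "gripper": -1
}}

```text
time_s: 7.42
position: [545.6, -178.5, 45.1]
tcp_rot: [[-0.719, 0.342, -0.605], [0.262, 0.94, 0.22], [0.644, 0.0, -0.765]]
ft_force: [-0.0, 0.5, -0.4]
width: 85.5
```

Emit:
{"api": "jog_arm", "payload": {
  "increments": [
    [[-0.55,0.2,-0.7],[0,0,0]],
    [[-0.55,0.2,-0.7],[0,0,0]],
    [[0,0,0],[0,0,0]]
  ]
}}

```text
time_s: 7.8
position: [533.4, -173.9, 30.1]
tcp_rot: [[-0.717, 0.342, -0.607], [0.261, 0.94, 0.221], [0.646, 0.0, -0.763]]
ft_force: [1.5, 0.2, 1.3]
width: 85.6
```

```bash
python3 look.py w8
```

```text
7.8 p [ 533.38 -173.89   30.09] q [-0.48  0.72  1.41 -0.08  1.71 -1.68] f [1.54 0.24 1.34] w 85.61126033926315 
 [[-0.72  0.34 -0.61]
 [ 0.26  0.94  0.22]
 [ 0.65  0.   -0.76]]
```

View pics/w8.png

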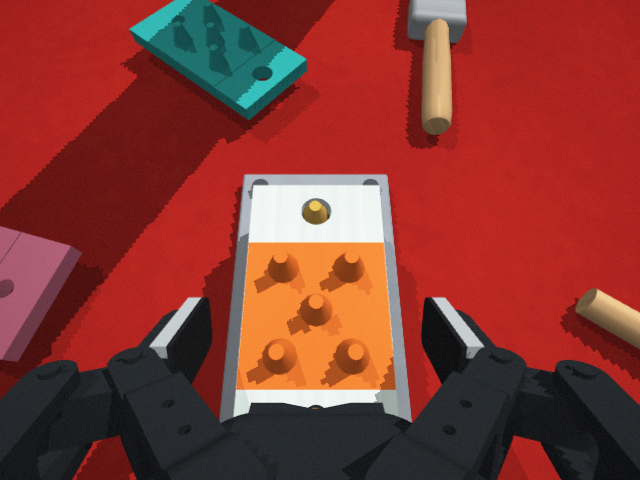

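Emit:
{"api": "jog_arm", "payload": {
  "increments": [
    [[-0.48,0.16,-0.62],[0,0,0]],
    [[-0.48,0.16,-0.62],[0,0,0]],
    [[0,0,0],[0,0,0]],
    [[0,0,0],[0,0,0]]
  ]
}}

```text
time_s: 8.35
position: [525.1, -171.4, 18.8]
tcp_rot: [[-0.719, 0.342, -0.605], [0.262, 0.94, 0.22], [0.644, 0.0, -0.765]]
ft_force: [0.3, -0.5, -0.2]
width: 85.2
```

```bash
python3 look.py w9
```

```text
8.35 p [ 525.11 -171.35   18.81] q [-0.48  0.72  1.43 -0.08  1.69 -1.68] f [ 0.32 -0.54 -0.18] w 85.21626891075606 
 [[-0.72  0.34 -0.6 ]
 [ 0.26  0.94  0.22]
 [ 0.64  0.   -0.77]]
```

View pics/w9.png

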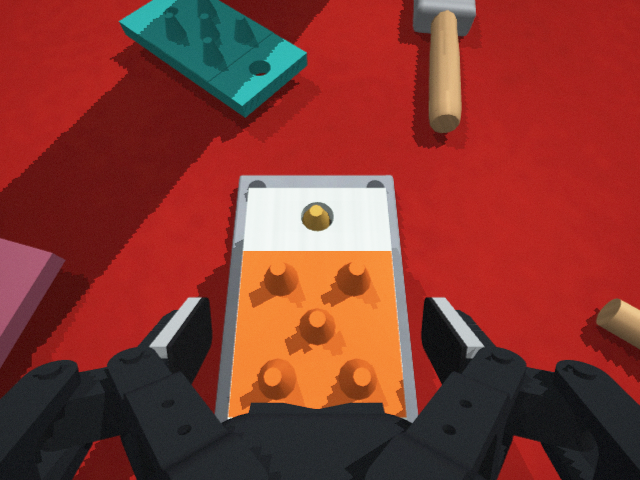

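Emit:
{"api": "jog_arm", "payload": {
  "increments": [
    [[0,0,0],[0,0,0]],
    [[0,0,0],[0,0,0]],
    [[0,0,0],[0,0,0]],
    [[0,0,0],[0,0,0]],
    [[0,0,0],[0,0,0]]
  ],
  "gripper": 1,
  "newtons": 70
}}

```text
time_s: 9.02
position: [525.6, -171.6, 19.3]
tcp_rot: [[-0.72, 0.342, -0.604], [0.262, 0.94, 0.22], [0.643, 0.0, -0.766]]
ft_force: [3.5, -0.5, 3.4]
width: 58.6
```

```bash
python3 look.py w10
```

```text
9.025 p [ 525.61 -171.58   19.25] q [-0.48  0.72  1.43 -0.08  1.69 -1.68] f [ 3.47 -0.54  3.42] w 58.61478055013267 
 [[-0.72  0.34 -0.6 ]
 [ 0.26  0.94  0.22]
 [ 0.64  0.   -0.77]]
```

View pics/w10.png

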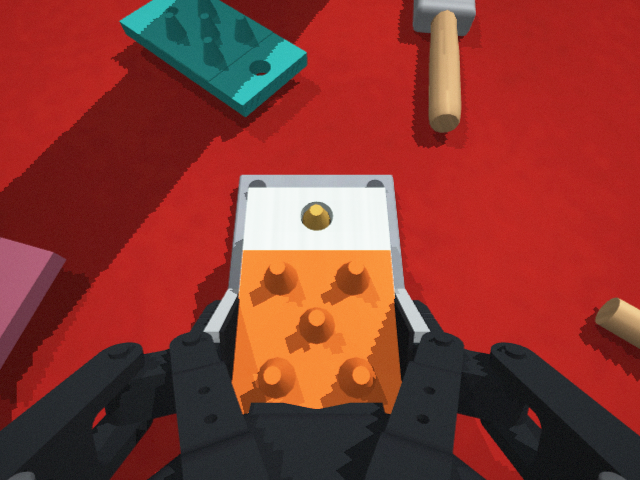

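```bash
python3 - <<'E'
from plan import *
s=sense();s['position']=s['position']+[0,0,110]
a=astand(40,-1)
plan(SM+[0,0,62]+33.4*a,Rt(a,sl),s=s)
for z in(95,62,20,0):
    b=ik(SM+[0,0,z]+33.4*a,Rt(a,sl),q0=np.array([.45,.5,1.6,-.75,1.5,.75]),n=3);print(z,SM+[0,0,z]+33.4*a,b)
print(Rt(a,sl))
E
```

```text
n 11 row cm [-0.149, 2.876, -0.188] deg [-7.22, -4.76, -5.16]
qend [ 0.41  0.45  1.72 -0.76  1.5   0.73] rates [1.97, 1.36, 1.48, 1.64, 1.83, 2.01, 2.13, 2.15, 2.04, 1.85, 1.63]
95 [509.17 144.75 141.53] (np.float64(0.19591713764396024), array([ 0.41,  0.4 ,  1.71, -0.75,  1.54,  0.69]))
62 [509.17 144.75 108.53] (np.float64(0.19397179695275046), array([ 0.41,  0.45,  1.72, -0.76,  1.5 ,  0.73]))
20 [509.17 144.75  66.53] (np.float64(0.18949926809358097), array([ 0.41,  0.52,  1.71, -0.76,  1.45,  0.78]))
0 [509.17 144.75  46.53] (np.float64(0.18664967651758735), array([ 0.41,  0.55,  1.71, -0.76,  1.43,  0.8 ]))
[[ 0.04  1.   -0.04]
 [ 0.64 -0.06 -0.76]
 [-0.77  0.   -0.64]]
```

Emit:
{"api": "jog_arm", "payload": {
  "increments": [
    [[0,0,0.5],[0,0,0]],
    [[0,0,1.0],[0,0,0]],
    [[0,0,1.5],[0,0,0]],
    [[0,0,2.5],[0,0,0]],
    [[0,0,3.0],[0,0,0]],
    [[0,0,2.5],[0,0,0]],
    [[0,0,0],[0,0,0]]
  ]
}}

```text
time_s: 9.95
position: [526.5, -172.0, 131.8]
tcp_rot: [[-0.722, 0.342, -0.601], [0.263, 0.94, 0.218], [0.639, -0.001, -0.769]]
ft_force: [-0.0, 0.2, -1.8]
width: 58.9
```

```bash
python3 look.py w11
```

```text
9.95 p [ 526.53 -172.05  131.79] q [-0.48  0.56  1.43 -0.09  1.84 -1.69] f [-0.04  0.19 -1.78] w 58.854669100317025 
 [[-0.72  0.34 -0.6 ]
 [ 0.26  0.94  0.22]
 [ 0.64 -0.   -0.77]]
```

View pics/w11.png

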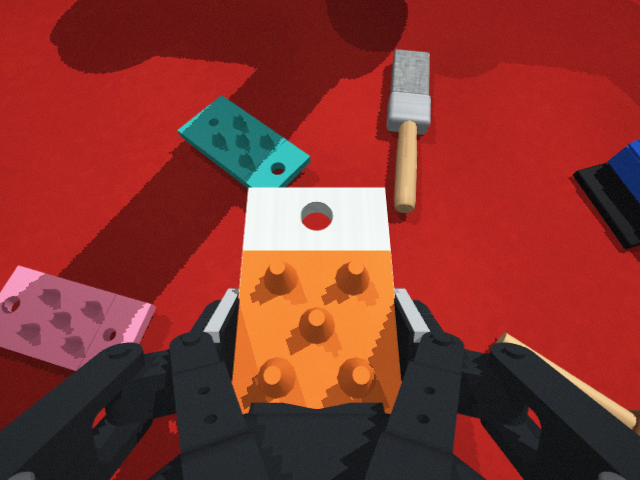

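Emit:
{"api": "jog_arm", "payload": {
  "increments": [
    [[-0.15,2.88,0],[-7.22,-4.76,-5.16]],
    [[-0.15,2.88,0],[-7.22,-4.76,-5.16]],
    [[-0.15,2.88,0],[-7.22,-4.76,-5.16]],
    [[-0.15,2.88,0],[-7.22,-4.76,-5.16]],
    [[-0.15,2.88,0],[-7.22,-4.76,-5.16]],
    [[-0.15,2.88,0],[-7.22,-4.76,-5.16]],
    [[-0.15,2.88,0],[-7.22,-4.76,-5.16]],
    [[-0.15,2.88,0],[-7.22,-4.76,-5.16]]
  ]
}}

```text
time_s: 11.0
position: [511.7, 59.9, 127.8]
tcp_rot: [[-0.32, 0.945, -0.064], [0.837, 0.25, -0.488], [-0.445, -0.21, -0.871]]
ft_force: [0.8, 0.7, -1.6]
width: 58.3
```

Emit:
{"api": "jog_arm", "payload": {
  "increments": [
    [[-0.15,2.88,0],[-7.22,-4.76,-5.16]],
    [[-0.15,2.88,0],[-7.22,-4.76,-5.16]],
    [[-0.15,2.88,0],[-7.22,-4.76,-5.16]],
    [[0,0,0],[0,0,0]],
    [[0,0,0],[0,0,0]]
  ]
}}

```text
time_s: 11.62
position: [507.9, 145.1, 127.7]
tcp_rot: [[0.033, 0.998, -0.044], [0.644, -0.055, -0.763], [-0.765, -0.003, -0.644]]
ft_force: [0.3, -0.4, -1.8]
width: 58.6
```

```bash
python3 look.py w12; python3 - <<'E'
from plan import *
a=astand(40,-1)
plan(SM+[0,0,50]+33.4*a,Rt(a,sl))
save(get_image('scene'),'s12.png',(380,150,560,310),4.4);save(get_image('top'),'t12.png',(150,190,290,310),5)
E
```

```text
11.625 p [507.9  145.08 127.71] q [ 0.41  0.41  1.72 -0.75  1.52  0.71] f [ 0.31 -0.37 -1.81] w 58.608422995087274 
 [[ 0.03  1.   -0.04]
 [ 0.64 -0.06 -0.76]
 [-0.76 -0.   -0.64]]
n 1 row cm [0.093, 0.008, -3.187] deg [-0.15, -0.09, 0.03]
qend [ 0.41  0.47  1.72 -0.76  1.48  0.75] rates [0.42]
```

View pics/w12.png

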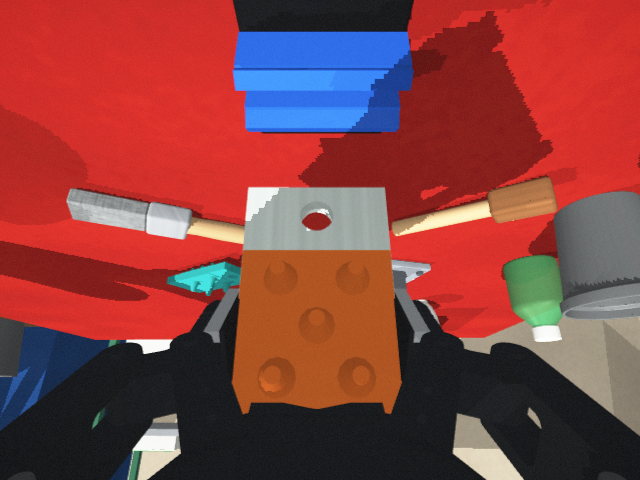

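View pics/s12.png

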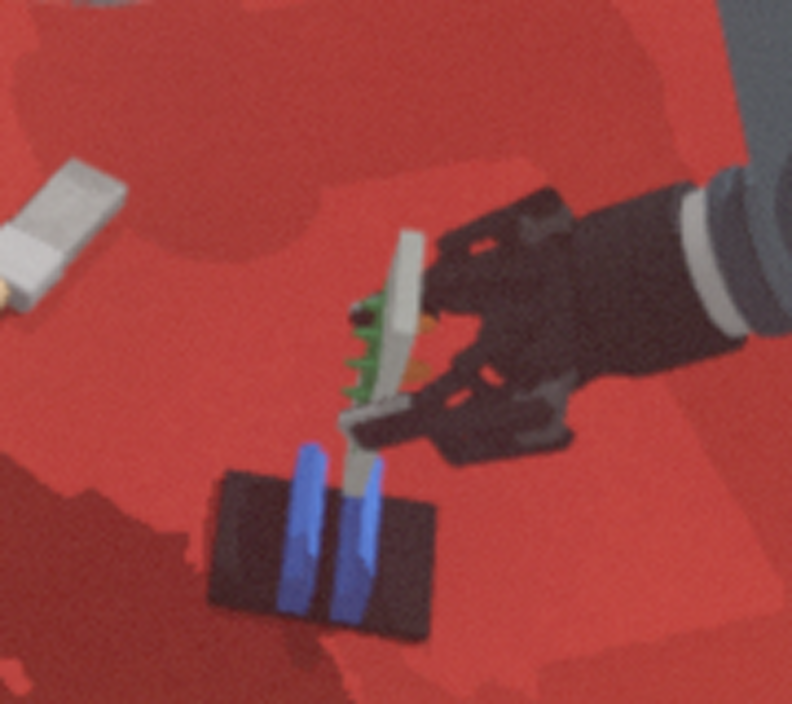

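View pics/t12.png

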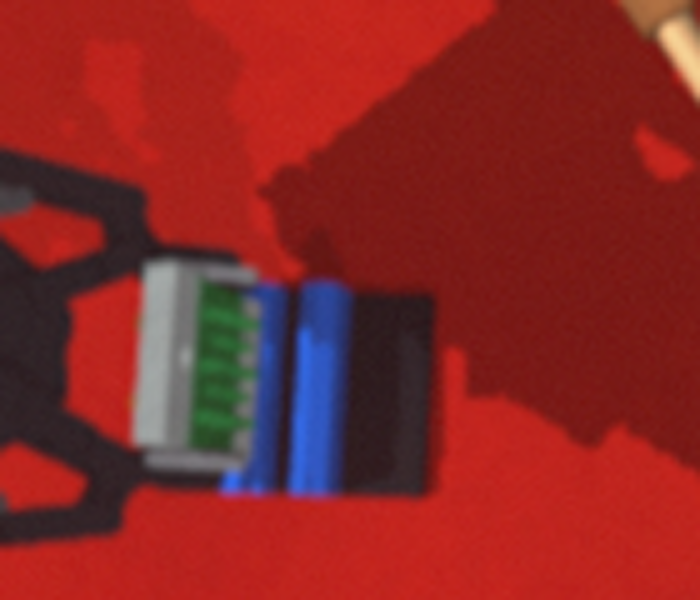

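```bash
cat > ov.py <<'E'
from kin import *
def box(c,R,h): 
    pts=[c+R@(np.array([i,j,k])*h) for i in(-1,1) for j in(-1,1) for k in(-1,1)]
    E=[(a,b) for a in range(8) for b in range(a) if bin(a^b).count('1')==1]
    return pts,E
def draw(im,C,b,col):
    p=[proj(C,x) for x in b[0]]
    for i,j in b[1]: cv2.line(im,tuple(int(round(v*8)) for v in p[i]),tuple(int(round(v*8)) for v in p[j]),col,1,cv2.LINE_AA,3)
def plateR(T): pass
def ov(cam_,im,boxes,name,crop,k):
    C=cam(cam_);K,R,t=C
    im=im[crop[1]:crop[3],crop[0]:crop[2]];im=cv2.resize(im,None,fx=k,fy=k,interpolation=cv2.INTER_CUBIC).copy()
    K2=np.diag([k,k,1.])@np.array([[1,0,-crop[0]],[0,1,-crop[1]],[0,0,1]])@K
    for b,c in boxes: draw(im,(K2,R,t),b,c)
    cv2.imwrite('pics/'+name,im[:,:,::-1])
SR=np.column_stack([sx,sl,Z])
slotbox=box(np.array([510.6,170.3,23]),SR,np.array([6.25,42,15]))
base=box(np.array([510.6,170.3,4]),SR,np.array([55,42,4]))
E
python3 - <<'E'
from ov import *
s=sense();R=s['tcp_rot'];m=s['position']+R@[0.2,.2,-33.4]
# chain1: approach in plate = (-sin40,0,-cos40)
t=np.radians(40);Rtp=np.column_stack([[1,0,0],[0,1,0],[0,0,1]])
# tool axes in plate frame: z=(-sin,0,-cos), y=(0,1,0)?, x=y x z
z=np.array([-np.sin(t),0,-np.cos(t)]);y=np.array([0,1.,0]);A=np.column_stack([np.cross(y,z),y,z])
PR=R@A.T;print('mid',m,'plate axes',PR)
pb=box(m,PR,np.array([60,30,5]))
for n,c,k in(('top',(150,190,290,310),5),('scene',(380,150,560,310),4.4)):
    ov(n,get_image(n),[(pb,(0,255,255)),(slotbox,(255,255,0)),(base,(255,255,255))],f'ov_{n}.png',c,k)
E
```

```text
mid [510.3  170.06 150.51] plate axes [[ 0.    1.    0.06]
 [-0.   -0.06  1.  ]
 [ 1.   -0.    0.  ]]
```

View pics/ov_top.png

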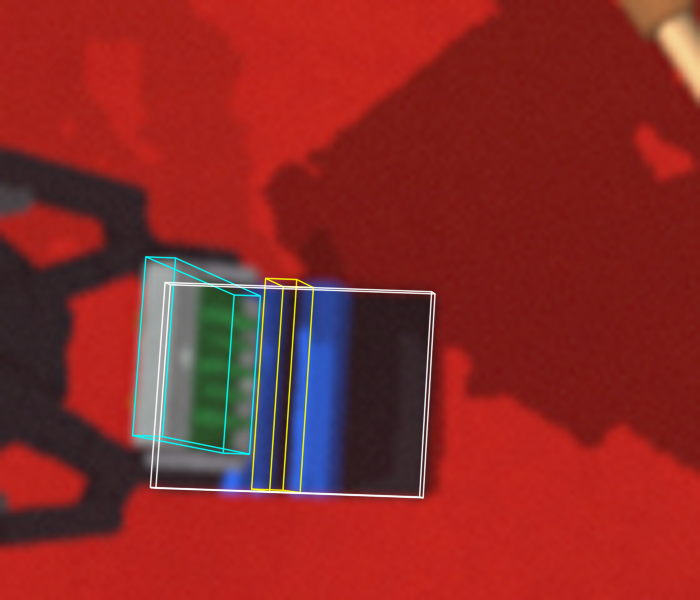

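View pics/ov_scene.png

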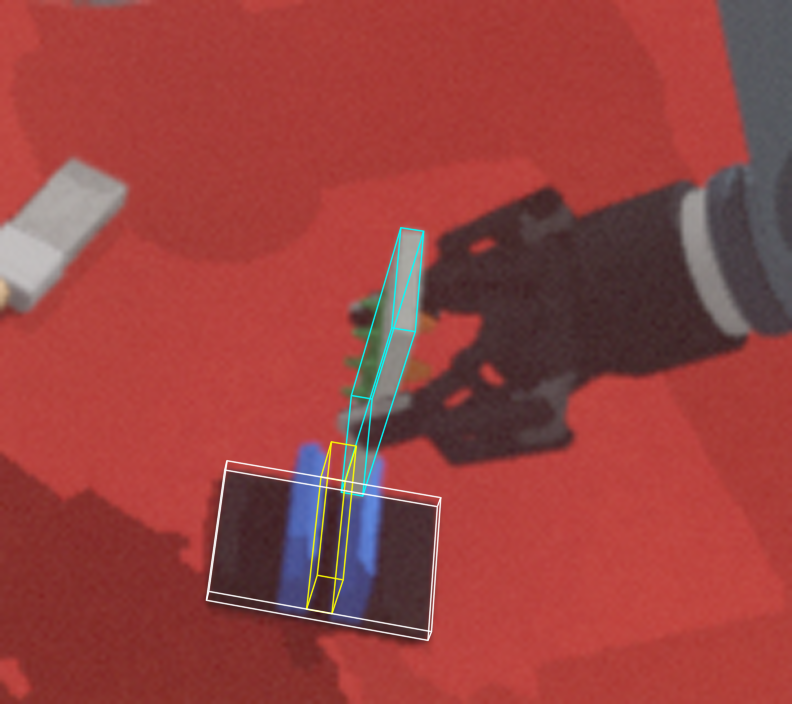

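```bash
python3 - <<'E'
from fit import *
c=np.array([510.6,170.3,0])
def show(n,off,pts):
    for z in(38,):
        for p in pts:
            X=onz(W(n),(p[0]/4+off[0],p[1]/4+off[1]),z)-c;print(n,p,'sx',round(X@sx,1),'sl',round(X@sl,1))
show('w1',(230,140),[(200,175),(318,505),(375,110),(478,455),(268,150),(371,490),(345,115),(447,470)])
show('w2',(340,90),[(242,138),(330,505),(437,80),(508,455),(305,120),(382,487),(405,88),(477,470)])
E
```

```text
w1 (200, 175) sx -21.6 sl -41.0
w1 (318, 505) sx -20.2 sl 41.5
w1 (375, 110) sx 19.9 sl -43.0
w1 (478, 455) sx 19.7 sl 40.8
w1 (268, 150) sx -5.3 sl -41.7
w1 (371, 490) sx -7.0 sl 41.6
w1 (345, 115) sx 13.3 sl -43.9
w1 (447, 470) sx 11.7 sl 42.2
w2 (242, 138) sx -22.4 sl -41.8
w2 (330, 505) sx -21.9 sl 40.6
w2 (437, 80) sx 18.9 sl -41.0
w2 (508, 455) sx 18.4 sl 41.3
w2 (305, 120) sx -9.0 sl -41.4
w2 (382, 487) sx -9.9 sl 40.1
w2 (405, 88) sx 12.3 sl -41.4
w2 (477, 470) sx 11.2 sl 42.6
```

Emit:
{"api": "jog_arm", "payload": {
  "increments": [
    [[0.05,-0.05,-2.0],[-0.15,-0.09,0.03]],
    [[0,0,-2.0],[0,0,0]],
    [[0,0,-1.0],[0,0,0]],
    [[0,0,-0.7],[0,0,0]],
    [[0,0,-0.6],[0,0,0]],
    [[0,0,-0.5],[0,0,0]],
    [[0,0,-0.4],[0,0,0]],
    [[0,0,0],[0,0,0]]
  ]
}}

```text
time_s: 12.88
position: [509.0, 144.9, 56.6]
tcp_rot: [[0.036, 0.998, -0.042], [0.642, -0.055, -0.765], [-0.766, 0.001, -0.643]]
ft_force: [-0.8, 0.9, -1.3]
width: 58.9
```

```bash
python3 - <<'E'
from ov import *
s=sense();R=s['tcp_rot'];m=s['position']+R@[0.2,.2,-33.4];print(m,s['ft_force'],s['wrist_torque'],s['time_s'],s['width'])
t=np.radians(40)
z=np.array([-np.sin(t),0,-np.cos(t)]);y=np.array([0,1.,0]);A=np.column_stack([np.cross(y,z),y,z])
pb=box(m,R@A.T,np.array([60,30,5]))
ov('scene',get_image('scene'),[(pb,(0,255,255))],'ov13.png',(380,150,560,310),4.4)
E
```

```text
[510.54 170.62  77.9 ] [-0.76  0.88 -1.34] [ 0.56 -0.06 -0.02] 12.875 58.87284738732227
```

View pics/ov13.png

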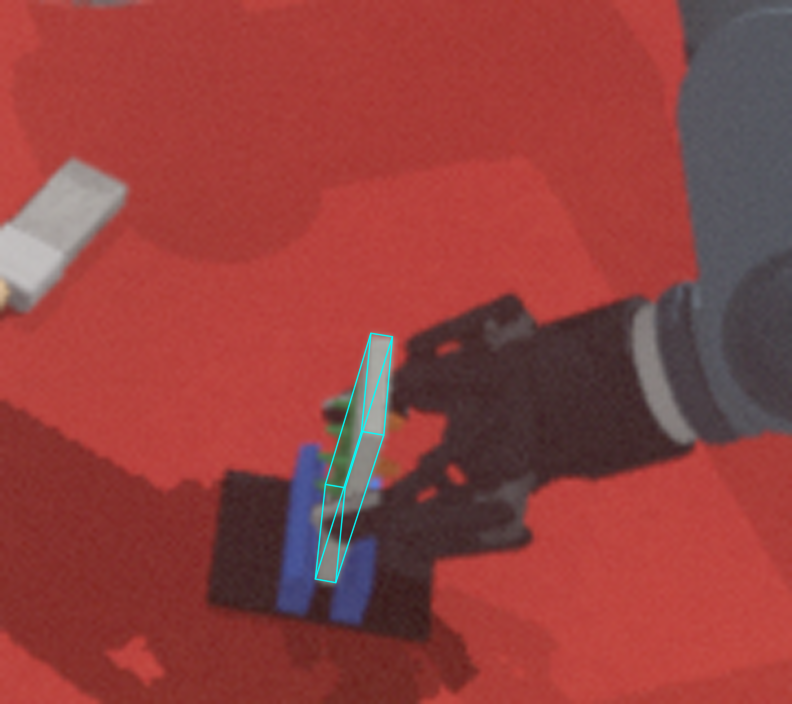

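Plate's end is in the slot at zoom (327,580), no side force. Lower on.

Emit:
{"api": "jog_arm", "payload": {
  "increments": [
    [[0,-0.05,-0.3],[0,0,0]],
    [[0,0,-0.3],[0,0,0]],
    [[0,0,-0.2],[0,0,0]],
    [[0,0,-0.1],[0,0,0]],
    [[0,0,0],[0,0,0]]
  ]
}}

```text
time_s: 13.55
position: [509.0, 144.5, 47.6]
tcp_rot: [[0.036, 0.998, -0.041], [0.642, -0.055, -0.765], [-0.766, 0.001, -0.643]]
ft_force: [0.1, -0.5, -1.3]
width: 58.5
```

Emit:
{"api": "jog_arm", "payload": {
  "increments": [
    [[0,0,-0.1],[0,0,0]],
    [[0,0,-0.1],[0,0,0]],
    [[0,0,0],[0,0,0]]
  ]
}}

```text
time_s: 13.92
position: [509.1, 144.5, 46.1]
tcp_rot: [[0.037, 0.998, -0.041], [0.641, -0.055, -0.765], [-0.766, 0.002, -0.642]]
ft_force: [0.0, 0.2, 0.5]
width: 58.8
```

Emit:
{"api": "jog_arm", "payload": {
  "increments": [
    [[0,0,0],[0,0,0]],
    [[0,0,0],[0,0,0]],
    [[0,0,0],[0,0,0]],
    [[0,0,0],[0,0,0]],
    [[0,0,0],[0,0,0]]
  ],
  "gripper": -1
}}

```text
time_s: 14.55
position: [509.0, 144.5, 45.7]
tcp_rot: [[0.037, 0.998, -0.041], [0.642, -0.055, -0.765], [-0.766, 0.001, -0.643]]
ft_force: [1.7, -0.0, 0.5]
width: 85.5
```

```bash
python3 look.py w14; python3 - <<'E'
from ov import *
s=sense()
save(get_image('scene'),'s14.png',(380,150,560,310),4.4)
a=s['tcp_rot'][:,2];print('back 110',-11*a/3)
s['position']=s['position']-a*110
# then to above and other side
b=astand(40,1)
plan(SM-[0,0,0]+33.4*b-110*b+[0,0,0],Rt(b,sl),s=s)
E
```

```text
14.55 p [509.04 144.48  45.73] q [ 0.41  0.55  1.71 -0.76  1.43  0.8 ] f [ 1.68 -0.01  0.47] w 85.49447193738801 
 [[ 0.04  1.   -0.04]
 [ 0.64 -0.06 -0.76]
 [-0.77  0.   -0.64]]
back 110 [0.15 2.81 2.36]Traceback (most recent call last):
  File "<stdin>", line 7, in <module>
NameError: name 'astand' is not defined
```

View pics/s14.png

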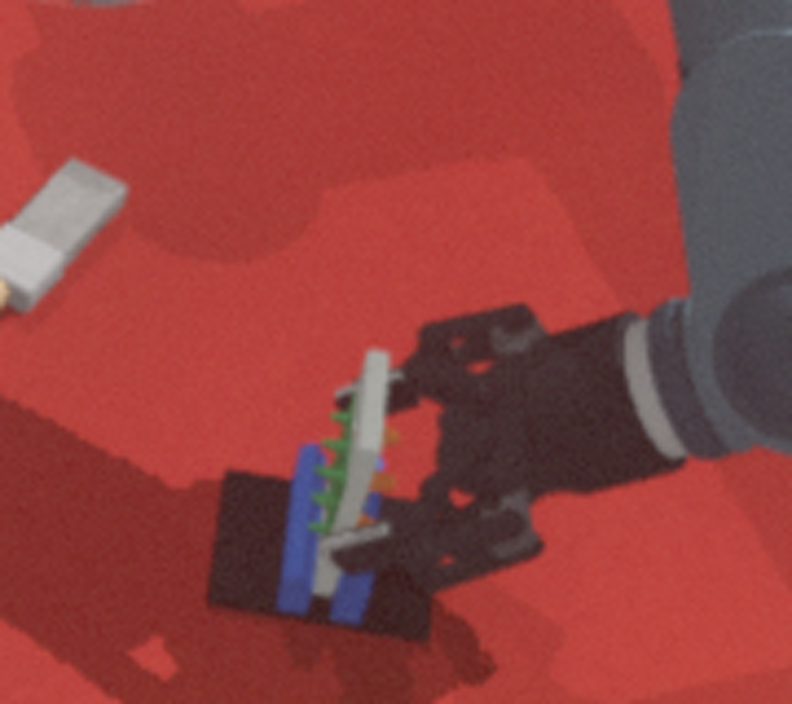

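View pics/w14.png

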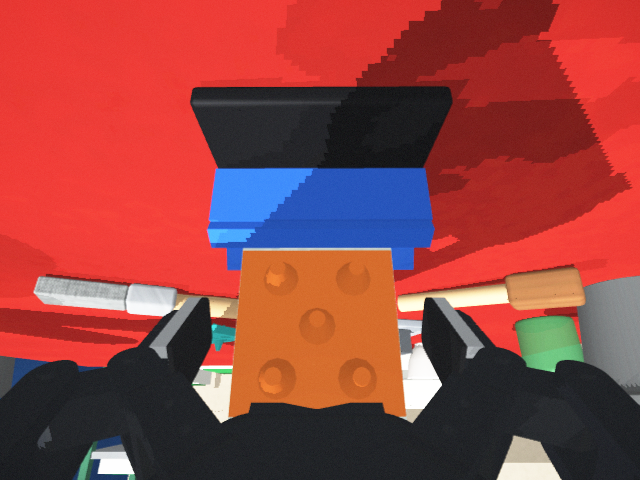

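```bash
python3 - <<'E'
from plan import *
s=sense();a=s['tcp_rot'][:,2]
P0=s['position']-a*110;print(P0)
s['position']=P0;R0=s['tcp_rot'];b=astand(0,1)
c=-Z;plan(np.array([510.6,170,170]),Rt(c,sl),n=5,s=s)
s['position']=np.array([510.6,170,170]);s['tcp_rot']=Rt(c,sl);s['q']=ik(s['position'],Rt(c,sl),q0=np.array([.1,.1,1.9,0,1.2,0]))[1];print(s['q'])
b=astand(40,1);plan(SM-76.6*b,Rt(b,sl),n=5,s=s); print(SM-76.6*b,SM+33.4*b)
E
```

```text
[513.57 228.65 116.43]
n 5 row cm [-0.059, -1.173, 1.071] deg [9.99, -0.54, -0.0]
qend [0.11 0.03 1.88 0.   1.22 0.17] rates [1.37, 0.95, 1.11, 1.28, 1.42]
[ 0.11  0.03  1.88 -0.    1.22  0.17]
n 5 row cm [-0.066, -1.166, -1.055] deg [9.98, -0.56, 0.0]
qend [-0.41  0.19  2.03  0.82  1.39 -0.71] rates [1.5, 1.53, 1.49, 1.36, 1.18]
[507.32 111.71 117.24] [512.03 195.85  46.53]
```

Emit:
{"api": "jog_arm", "payload": {
  "increments": [
    [[0.1,1.4,1.2],[0,0,0]],
    [[0.1,2.8,2.35],[0,0,0]],
    [[0.15,4.2,3.5],[0,0,0]],
    [[0,0,2.0],[9.98,-0.56,0]],
    [[-0.05,-0.9,1.5],[9.98,-0.56,0]],
    [[-0.1,-1.5,1.0],[9.98,-0.56,0]],
    [[-0.1,-1.7,0.5],[9.98,-0.56,0]],
    [[-0.1,-1.8,0.4],[9.98,-0.56,0]]
  ]
}}

```text
time_s: 15.65
position: [509.9, 170.1, 172.9]
tcp_rot: [[0.054, 0.999, 0.006], [0.999, -0.054, 0.005], [0.006, 0.006, -1.0]]
ft_force: [0.3, -0.0, -0.5]
width: 85.2
```

```bash
python3 look.py w15; python3 - <<'E'
from h import *
save(get_image('scene'),'s15.png',(380,150,560,310),4.4)
E
```

```text
15.65 p [509.9  170.1  172.89] q [0.11 0.02 1.89 0.   1.22 0.16] f [ 0.29 -0.01 -0.52] w 85.19473799182576 
 [[ 0.05  1.    0.01]
 [ 1.   -0.05  0.01]
 [ 0.01  0.01 -1.  ]]
```

View pics/w15.png

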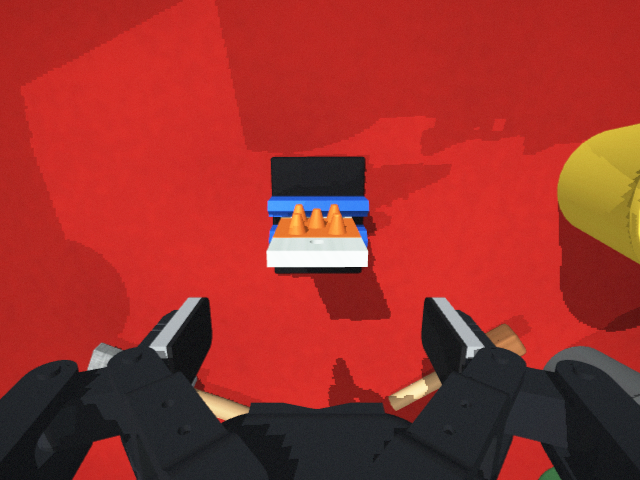

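View pics/s15.png

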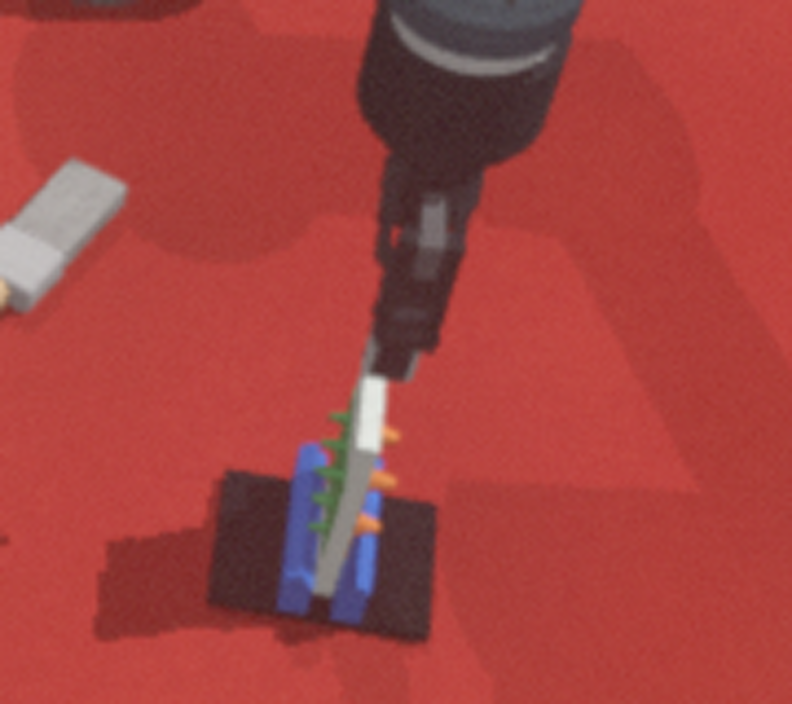

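```bash
python3 - <<'E'
from fit import *
import cv2
C=W('w15');c=np.array([510.6,169.6,0])
for uv in((267,266.5),(368,266.5),(273,250.5),(365,250.5)):
    X=onz(C,uv,128)-c;print(uv,'sx',X@sx,'sl',X@sl)
a=cv2.imread('pics/w15.png')[190:290,250:390];cv2.imwrite('pics/w15z.png',cv2.resize(a,None,fx=5.5,fy=5.5,interpolation=cv2.INTER_CUBIC))
E
```

```text
(267, 266.5) sx -3.061171910986358 sl -31.149686685546186
(368, 266.5) sx -3.111038661419291 sl 29.12552481279379
(273, 250.5) sx 6.932461807137518 sl -27.261828720572236
(365, 250.5) sx 6.904550218354553 sl 26.946354485779253
```

View pics/w15z.png

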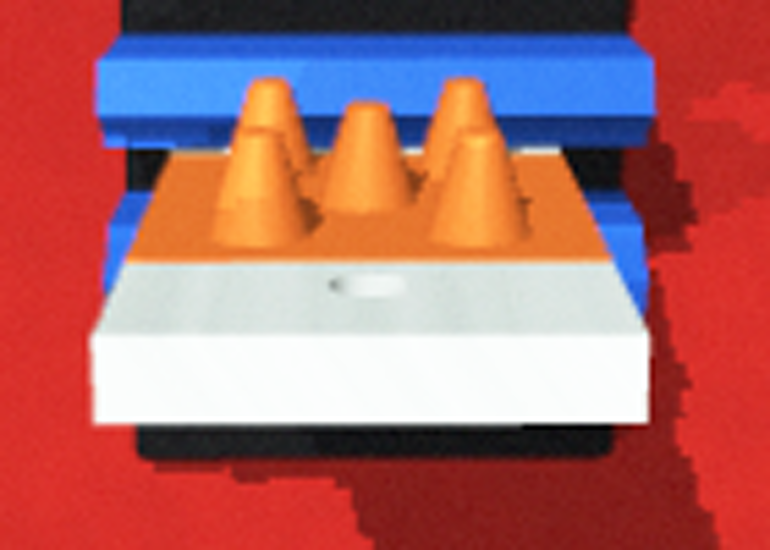

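Emit:
{"api": "jog_arm", "payload": {
  "increments": [
    [[-0.1,-1.8,-0.4],[10.0,-0.56,0.08]],
    [[-0.1,-1.7,-0.5],[10.0,-0.56,0.08]],
    [[-0.1,-1.5,-1.0],[10.0,-0.56,0.08]],
    [[0,-0.9,-1.5],[10.0,-0.56,0.08]],
    [[0,0,-2.0],[10.0,-0.56,0.08]],
    [[0,0,0],[0,0,0]],
    [[0,0,0],[0,0,0]]
  ]
}}

```text
time_s: 16.62
position: [506.7, 111.1, 117.3]
tcp_rot: [[0.028, 0.999, 0.041], [0.643, -0.049, 0.764], [0.765, 0.005, -0.644]]
ft_force: [0.1, 0.3, -0.5]
width: 85.3
```

```bash
sed -i 's/SM=np.array.*/SM=np.array([510.1,170.2,67.6])/' kin.py; python3 look.py w16;python3 - <<'E'
from plan import *
b=astand(40,1);print(SM-76.6*b);plan(SM+34*b,Rt(b,sl))
E
```

```text
16.625 p [506.72 111.11 117.29] q [-0.41  0.19  2.03  0.82  1.39 -0.72] f [ 0.13  0.34 -0.46] w 85.33775140561632 
 [[ 0.03  1.    0.04]
 [ 0.64 -0.05  0.76]
 [ 0.77  0.   -0.64]]
[506.82 111.61 116.84]
n 2 row cm [0.228, 4.251, -3.607] deg [0.05, 0.18, -0.2]
qend [-0.24  0.33  2.03  0.94  1.2  -0.74] rates [0.78, 0.75]
```

View pics/w16.png

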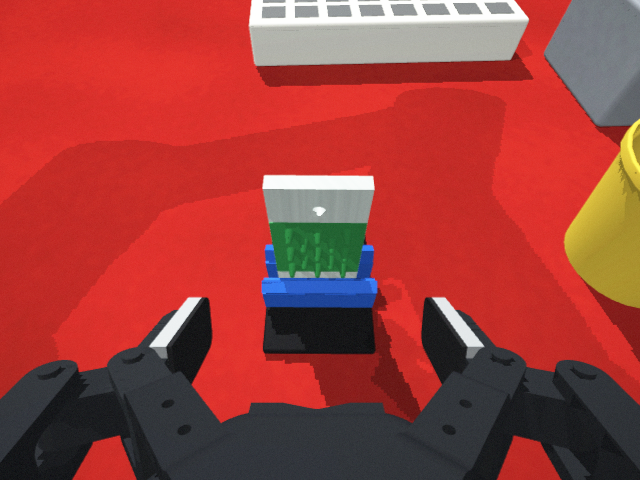

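Emit:
{"api": "jog_arm", "payload": {
  "increments": [
    [[0.11,1.7,-1.45],[0,0.06,-0.06]],
    [[0.11,1.7,-1.44],[0,0.06,-0.06]],
    [[0.11,1.7,-1.44],[0,0.06,-0.08]],
    [[0.11,1.7,-1.44],[0,0,0]],
    [[0.11,1.7,-1.44],[0,0,0]],
    [[0,0,0],[0,0,0]],
    [[0,0,0],[0,0,0]]
  ]
}}

```text
time_s: 17.55
position: [511.9, 195.4, 44.4]
tcp_rot: [[0.034, 0.999, 0.042], [0.641, -0.055, 0.765], [0.766, 0.001, -0.642]]
ft_force: [0.2, 0.0, 0.6]
width: 85.0
```

```bash
python3 look.py w17;python3 - <<'E'
from plan import *
b=astand(40,1);plan(SM+34*b,Rt(b,sl))
save(get_image('scene'),'s17.png',(380,150,560,310),4.4)
E
```

```text
17.55 p [511.9  195.44  44.42] q [-0.25  0.34  2.03  0.94  1.2  -0.75] f [0.21 0.02 0.62] w 84.9718056143986 
 [[ 0.03  1.    0.04]
 [ 0.64 -0.05  0.77]
 [ 0.77  0.   -0.64]]
n 1 row cm [-0.056, 0.107, 0.116] deg [-0.02, 0.08, -0.04]
qend [-0.24  0.33  2.03  0.94  1.2  -0.74] rates [0.04]
```

View pics/w17.png

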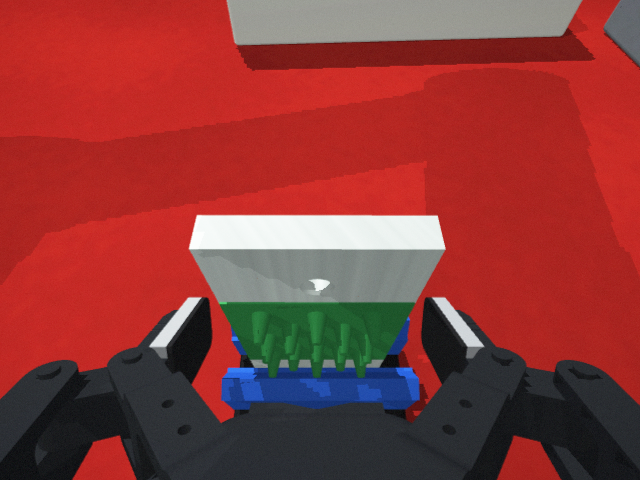

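View pics/s17.png

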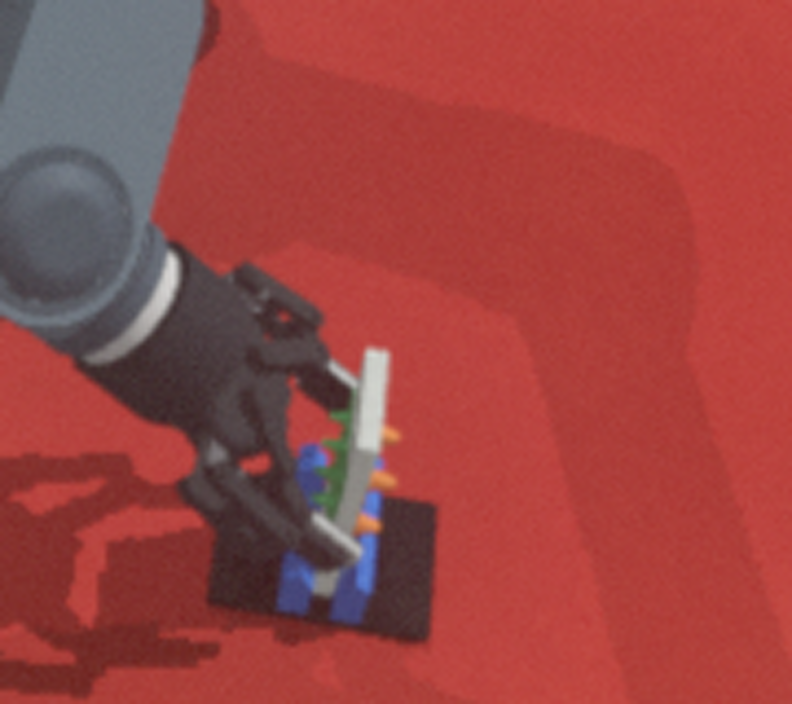

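Emit:
{"api": "jog_arm", "payload": {
  "increments": [
    [[0,0.1,0.12],[0,0,0]],
    [[0,0,0],[0,0,0]]
  ]
}}

```text
time_s: 17.9
position: [511.9, 196.2, 45.7]
tcp_rot: [[0.035, 0.998, 0.043], [0.641, -0.055, 0.765], [0.766, 0.001, -0.642]]
ft_force: [0.2, 0.9, -0.1]
width: 85.5
```

Emit:
{"api": "jog_arm", "payload": {
  "increments": [
    [[0,0,0],[0,0,0]],
    [[0,0,0],[0,0,0]],
    [[0,0,0],[0,0,0]],
    [[0,0,0],[0,0,0]],
    [[0,0,0],[0,0,0]]
  ],
  "gripper": 1,
  "newtons": 70
}}

```text
time_s: 18.52
position: [511.7, 196.4, 45.7]
tcp_rot: [[0.035, 0.998, 0.042], [0.641, -0.055, 0.766], [0.767, 0.0, -0.642]]
ft_force: [-1.5, -3.1, 5.7]
width: 58.7
```

```bash
python3 look.py w18; python3 - <<'E'
import cv2
a=cv2.imread('pics/w18.png')[190:400,170:470];cv2.imwrite('pics/w18z.png',cv2.resize(a,None,fx=2.6,fy=2.6,interpolation=cv2.INTER_CUBIC))
E
```

```text
18.525 p [511.71 196.38  45.7 ] q [-0.24  0.33  2.03  0.94  1.2  -0.74] f [-1.45 -3.11  5.67] w 58.68245738483126 
 [[ 0.03  1.    0.04]
 [ 0.64 -0.05  0.77]
 [ 0.77  0.   -0.64]]
```

View pics/w18z.png

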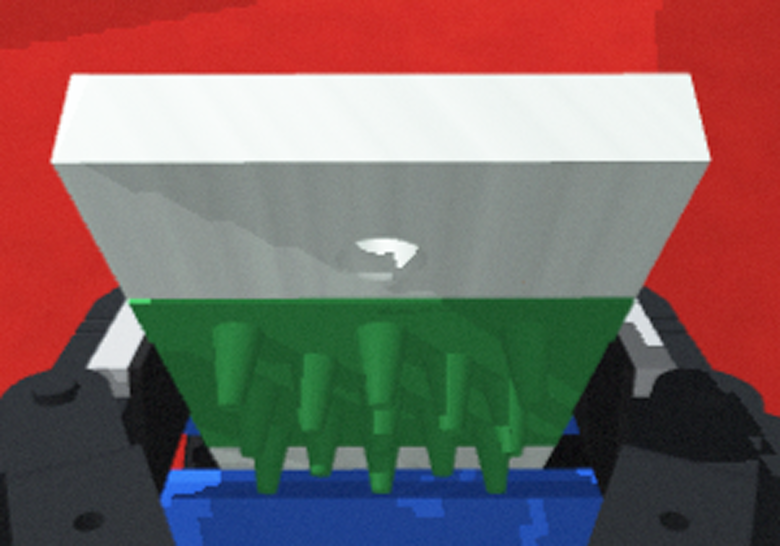

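```bash
cat > grip.py <<'E'
from fit import *
# chain-2 nominal plate axes in tool frame: tool z in plate=(-sin40,0,cos40); tool y in plate = sg*(0,1,0)
def Apl(al):
    t=np.radians(al);z=np.array([-np.sin(t),0,np.cos(t)]);return z
E
python3 - <<'E'
from grip import *
C5=W('w5');jR=Ro.from_euler('z',-20.06,degrees=True).as_matrix()
for uv in((313.5,207.3),(313.5,289)):
    X=onz(C5,uv,50);print('patch x',(jR.T@(X-JM))[0])
s=pickle.load(open('pics/w18.pkl','rb'))
C=cam('wrist',{'position':np.zeros(3),'tcp_rot':np.eye(3)})  # tool frame
# in stand: plate +x up; tool y=sl. plate y: z_pl points to +sx(orange), x up => y = z x x
zt=s['tcp_rot'].T@sx; xt=s['tcp_rot'].T@Z; R0=np.column_stack([xt,np.cross(zt,xt),zt]); print('plate in tool nominal',R0)
yl=1 if R0[1,1]>0 else -1
pts=np.array([(60,-30*yl,5),(60,30*yl,5),(60,-30*yl,-5),(60,30*yl,-5),(25,-30*yl,-5),(25,30*yl,-5)])
uv=np.array([(196.9,218.5),(435.8,218.5),(189.6,252.3),(443.1,252.3),(220,304.6),(414.2,304.6)])
for m in(4,6):
  f=lambda p:np.concatenate([proj(C,p[:3]+Ro.from_rotvec(p[3:]).as_matrix()@R0@q)-u for q,u in zip(pts[:m],uv)])
  # only tilt about tool y
  g=lambda p:f(np.array([p[0],p[1],p[2],0,p[3],0]))
  r=least_squares(g,[0,0,-34,0]);print(m,r.x,np.degrees(r.x[3]),np.round(r.fun,1))
E
```

```text
patch x -28.84747602296675
patch x 30.799397643104147
plate in tool nominal [[ 0.77 -0.    0.64]
 [ 0.    1.    0.  ]
 [-0.64 -0.    0.77]]
4 [  1.06  -1.36 -31.96   0.01] 0.839680841665183 [ 0.3 -0.3 -0.2  0.  -0.2 -0.   0.2  0.3]
6 [  2.88  -1.3  -30.63   0.06] 3.1602246590140193 [-0.4 -1.1  0.9 -0.8 -0.5  0.2  1.   0.5  2.6  0.6 -3.9  0.9]
```

```bash
python3 - <<'E'
from grip import *
s=pickle.load(open('pics/w18.pkl','rb'))
C=cam('wrist',{'position':np.zeros(3),'tcp_rot':np.eye(3)})
print(proj(C,[38,0,-70]),proj(C,[38,-1.36,-70]),camera_model('wrist')['cx'])
np.set_printoptions(precision=4)
print(s['tcp_rot'].T@np.column_stack([Z,sl,sx]))
zt=s['tcp_rot'].T@sx; xt=s['tcp_rot'].T@Z; R0=np.column_stack([xt,np.cross(zt,xt),zt])
pts=np.array([(60,-30,5),(60,30,5),(60,-30,-5),(60,30,-5),(30,-30,-5),(30,30,-5)])
uv=np.array([(196.9,218.5),(435.8,218.5),(189.6,252.3),(443.1,252.3),(220,304.6),(414.2,304.6)])
for m in(4,6):
  f=lambda p:np.concatenate([proj(C,p[:3]+Ro.from_rotvec(p[3:]).as_matrix()@R0@q)-u for q,u in zip(pts[:m],uv)])
  r=least_squares(f,[0,0,-34,0,0,0]);print(m,r.x[:3],np.degrees(r.x[3:]),np.round(r.fun,1))
  g=lambda p:f(np.array([p[0],p[1],p[2],0,p[3],0]))
  r=least_squares(g,[0,0,-34,0]);print(m,r.x,np.degrees(r.x[3]),np.round(r.fun,1))
E
```

```text
[321.59 265.96] [316.23 265.96] 316.2482385298842
[[ 0.7667 -0.0011  0.642 ]
 [ 0.0005  1.      0.0011]
 [-0.642  -0.0005  0.7667]]
4 [  1.0598  -1.3117 -31.9633] [ 0.0105  0.8409 -0.0733] [ 0.3 -0.1 -0.3 -0.1 -0.2  0.1  0.2  0.1]
4 [  1.059   -1.3608 -31.9642   0.0147] 0.839680841665183 [ 0.3 -0.3 -0.2  0.  -0.2 -0.   0.2  0.3]
6 [  0.3698  -0.9114 -32.586 ] [-0.5034 -0.0904 -0.2534] [ 0.7  0.3 -0.4  0.1 -0.1  0.   0.  -0.  -0.9 -0.4  0.8 -0.1]
6 [  0.3659  -1.2981 -32.5825  -0.0016] -0.09324921284754233 [ 0.8  0.  -0.3  0.3  0.2 -0.1  0.3  0.2 -1.5 -0.4  0.2 -0.1]
```

```bash
python3 - <<'E'
from h import *
np.set_printoptions(precision=5,suppress=True)
for i in range(2):
  for n in('wrist','top','scene'): print(camera_model(n))
E
```

```text
{'fx': 355.91197293440007, 'fy': 355.91197293440007, 'cx': 316.2482385298842, 'cy': 239.34576770973692, 'T_tool_cam': array([[   0.00015,   -0.96123,   -0.27576,   69.38946],
       [   1.     ,    0.00012,    0.00012,   -1.36654],
       [  -0.00008,   -0.27576,    0.96123, -154.93282],
       [   0.     ,    0.     ,    0.     ,    1.     ]])}
{'fx': 540.5702020184015, 'fy': 540.5702020184015, 'cx': 327.58174419797774, 'cy': 234.2089829382447, 'rvec': array([ 2.12526, -2.16993,  0.13462]), 'tvec': array([ -63.50916,  571.901  , 1043.76172])}
{'fx': 520.793404878229, 'fy': 520.793404878229, 'cx': 328.68199858930905, 'cy': 251.28966644256087, 'rvec': array([ 1.70795,  2.02054, -0.69493]), 'tvec': array([ 200.21749, -367.8505 , 1496.32042])}
{'fx': 355.91197293440007, 'fy': 355.91197293440007, 'cx': 316.2482385298842, 'cy': 239.34576770973692, 'T_tool_cam': array([[   0.00015,   -0.96123,   -0.27576,   69.38946],
       [   1.     ,    0.00012,    0.00012,   -1.36654],
       [  -0.00008,   -0.27576,    0.96123, -154.93282],
       [   0.     ,    0.     ,    0.     ,    1.     ]])}
{'fx': 540.5702020184015, 'fy': 540.5702020184015, 'cx': 327.58174419797774, 'cy': 234.2089829382447, 'rvec': array([ 2.12526, -2.16993,  0.13462]), 'tvec': array([ -63.50916,  571.901  , 1043.76172])}
{'fx': 520.793404878229, 'fy': 520.793404878229, 'cx': 328.68199858930905, 'cy': 251.28966644256087, 'rvec': array([ 1.70795,  2.02054, -0.69493]), 'tvec': array([ 200.21749, -367.8505 , 1496.32042])}
```

```bash
python3 - <<'E'
import cv2
for n in('w10','w11'):
    a=cv2.imread(f'pics/{n}.png')[170:300,220:420];cv2.imwrite(f'pics/{n}z.png',cv2.resize(a,None,fx=4,fy=4,interpolation=cv2.INTER_CUBIC))
E
```

```text
(no output)
```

View pics/w10z.png

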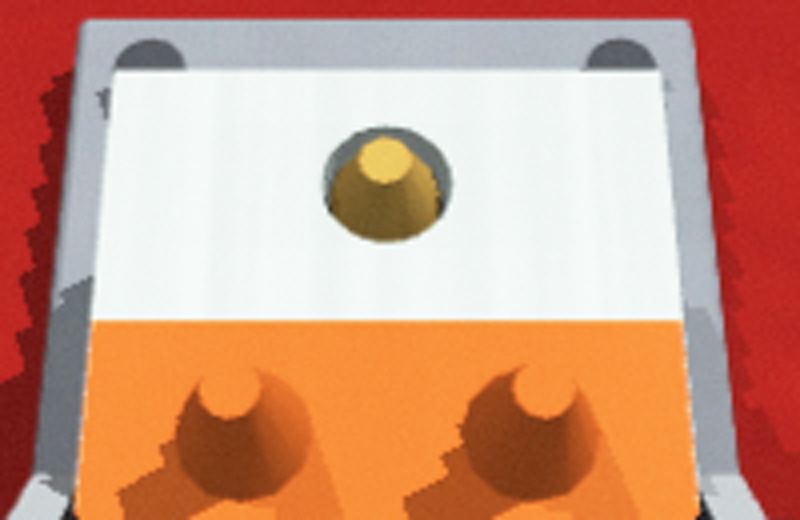

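View pics/w11z.png

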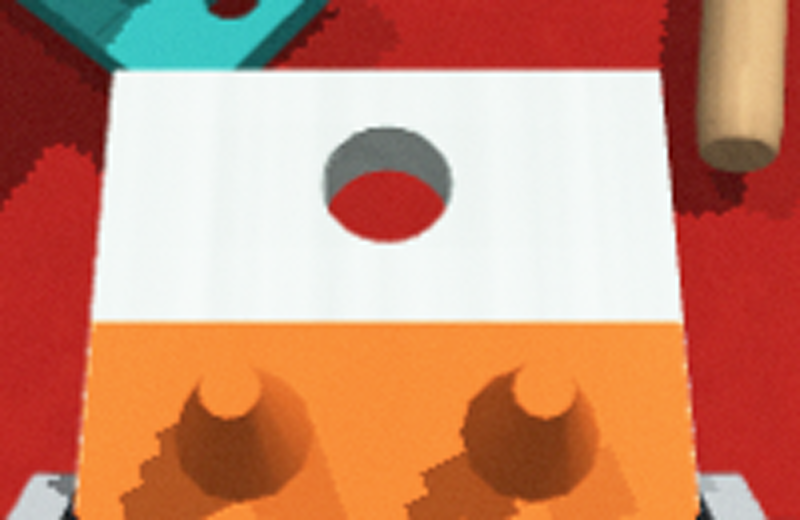

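```bash
python3 - <<'E'
from grip import *
T=np.array([[0,-.961167513,-.2759656,71.39],[1,0,0,0],[0,-.2759656,.9611675,-154.81],[0,0,0,1.]])
c=camera_model('wrist');K=np.array([[c['fx'],0,c['cx']],[0,c['fy'],c['cy']],[0,0,1]])
M=np.linalg.inv(T);C=(K,M[:3,:3],M[:3,3])
px=lambda l,k,o:[((u+.5)/k-.5+o[0],(v+.5)/k-.5+o[1]) for u,v in l]
s=pickle.load(open('pics/w10.pkl','rb'));R=s['tcp_rot']
jR=Ro.from_euler('z',-20.06,degrees=True).as_matrix();R0=R.T@jR
pts=[(-60,-30,5),(-60,30,5),(-30,-30,5),(-30,30,5),(-46,0,5)]
if R0[1,1]<0: print('flip')
uv=px([(112,70),(659,70),(93,321),(682,321),(387,185)],4,(220,170))
f=lambda p:np.concatenate([proj(C,p[:3]+Ro.from_rotvec([0,p[3],0]).as_matrix()@R0@np.array(q))-u for q,u in zip(pts,uv)])
r=least_squares(f,[0,0,-34,0]);print('w10 free',r.x[:3],np.degrees(r.x[3]),np.round(r.fun,1))
r=least_squares(lambda p:f([*p,0]),[0,0,-34]);t1=r.x;print('w10',t1,np.round(r.fun,1),'world mid',s['position']+R@t1)
p1,R1=s['position'],R
s=pickle.load(open('pics/w18.pkl','rb'));R=s['tcp_rot'];p2=s['position']
R0=R.T@np.column_stack([Z,sl,sx])
pts=[(60,-30,5),(60,30,5),(60,-30,-5),(60,30,-5),(30,-30,-5),(30,30,-5)]
uv=px([(70,74),(691,74),(51,162),(710,162),(130,298),(635,298)],2.6,(170,190))
r=least_squares(lambda p:np.concatenate([proj(C,p[:3]+Ro.from_rotvec([0,p[3],0]).as_matrix()@R0@np.array(q))-u for q,u in zip(pts,uv)]),[0,0,-34,0]);t2=r.x[:3];print('w18',r.x,np.degrees(r.x[3]),np.round(r.fun,1),'world',p2+R@t2)
# solve dx,dz
A=np.array([[R1[2,0],R1[2,2]],[R[2,0],R[2,2]]]);b=np.array([45-(p1+R1@t1)[2],68-(p2+R@t2)[2]]);d=np.linalg.solve(A,b);print('dx,dz',d)
for dd in(np.zeros(3),np.array([d[0],0,d[1]])):
  print('JM',p1+R1@(t1*[1,0,1]+dd),'plate in tool',t2+dd,'stand',p2+R@(t2*[1,0,1]+dd))
E
```

```text
w10 free [  1.08  -0.04 -32.46] -0.0915267175830609 [ 0.7 -0.  -0.   0.1 -0.4  0.2 -0.1  0.3 -0.1 -0.6]
w10 [  1.04  -0.04 -32.38] [ 0.7 -0.1 -0.   0.1 -0.4  0.2 -0.1  0.3 -0.1 -0.6] world mid [ 544.41 -178.46   44.72]
w18 [  2.43  -0.02 -32.43  -0.  ] -0.08249184870533181 [ 0.8  0.1 -0.3  0.4  0.1 -0.2  0.3  0.1 -1.4 -0.4  0.2 -0.1] world [510.4  173.11  68.38]
dx,dz [-2.7  -2.63]
JM [ 544.42 -178.43   44.72] plate in tool [  2.43  -0.02 -32.43] stand [510.42 173.11  68.38]
JM [ 547.95 -179.71   45.  ] plate in tool [ -0.27  -0.02 -35.06] stand [510.22 169.37  68.  ]
```

Emit:
{"api": "jog_arm", "payload": {
  "increments": [
    [[0,0,0.5],[0,0,0]],
    [[0,0,1.0],[0,0,0]],
    [[0,0,1.5],[0,0,0]],
    [[0,0,2.5],[0,0,0]],
    [[0,0,3.0],[0,0,0]],
    [[0,0,0.8],[0,0,0]],
    [[0,0,0],[0,0,0]]
  ]
}}

```text
time_s: 19.45
position: [511.6, 196.5, 138.7]
tcp_rot: [[0.034, 0.999, 0.043], [0.642, -0.055, 0.765], [0.766, 0.001, -0.642]]
ft_force: [0.7, 0.6, -2.2]
width: 59.3
```

```bash
sed -i 's/^JM=.*/JM=np.array([546.4,-179.15,45.]);SM=np.array([510.1,170.2,67.6])/' kin.py; python3 look.py w19; python3 - <<'E'
from plan import *
a=ajig(40);R=Rt(a,-jy);t=np.array([.8,0,-34.])
plan(JM+[0,0,85]-R@t,R); print(JM+[0,0,85]-R@t)
s=sense();s['position']=s['position']+[0,0,30];
E
```

```text
19.45 p [511.59 196.54 138.73] q [-0.24  0.14  2.04  0.89  1.32 -0.59] f [ 0.73  0.57 -2.23] w 59.2975586830542 
 [[ 0.03  1.    0.04]
 [ 0.64 -0.05  0.77]
 [ 0.77  0.   -0.64]]
n 13 row cm [0.109, -2.831, -0.257] deg [-4.3, 6.52, -6.27]
qend [-0.48  0.6   1.44 -0.09  1.8   1.45] rates [1.43, 1.43, 1.43, 1.41, 1.37, 1.33, 1.28, 1.22, 1.17, 1.12, 1.08, 1.04, 1.01]
[ 525.3  -171.44  104.47]
```

View pics/w19.png

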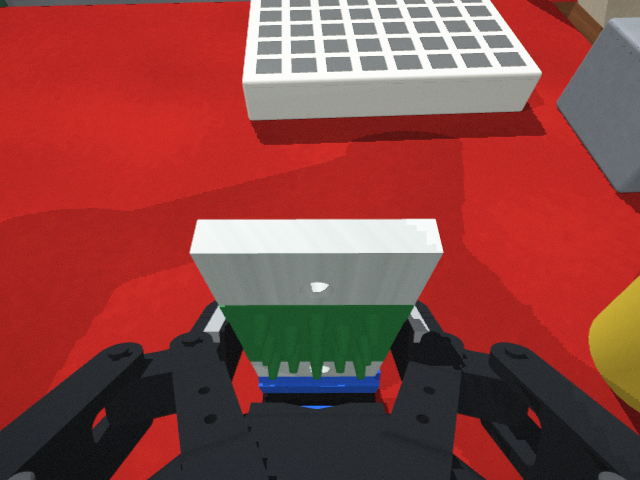

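Emit:
{"api": "jog_arm", "payload": {
  "increments": [
    [[0.1,-2.83,0],[-4.3,6.52,-6.27]],
    [[0.1,-2.83,0],[-4.3,6.52,-6.27]],
    [[0.1,-2.83,0],[-4.3,6.52,-6.27]],
    [[0.1,-2.83,0],[-4.3,6.52,-6.27]],
    [[0.1,-2.83,0],[-4.3,6.52,-6.27]],
    [[0.1,-2.83,0],[-4.3,6.52,-6.27]],
    [[0.1,-2.83,0],[-4.3,6.52,-6.27]],
    [[0.1,-2.83,0],[-4.3,6.52,-6.27]]
  ]
}}

```text
time_s: 20.5
position: [518.7, -30.3, 137.0]
tcp_rot: [[0.921, 0.297, -0.251], [0.367, -0.877, 0.309], [-0.128, -0.377, -0.917]]
ft_force: [-0.1, 0.5, -2.4]
width: 58.5
```

Emit:
{"api": "jog_arm", "payload": {
  "increments": [
    [[0.1,-2.83,-0.4],[-4.3,6.52,-6.27]],
    [[0.1,-2.83,-0.6],[-4.3,6.52,-6.27]],
    [[0.1,-2.83,-0.8],[-4.3,6.52,-6.27]],
    [[0.1,-2.83,-0.8],[-4.3,6.52,-6.27]],
    [[0.1,-2.83,-0.8],[-4.3,6.52,-6.27]],
    [[0,0,0],[0,0,0]],
    [[0,0,0],[0,0,0]]
  ]
}}

```text
time_s: 21.38
position: [524.0, -170.6, 103.4]
tcp_rot: [[0.719, -0.342, -0.605], [-0.26, -0.94, 0.222], [-0.644, -0.002, -0.765]]
ft_force: [0.2, -0.6, -1.0]
width: 58.8
```

```bash
python3 look.py w20; python3 - <<'E'
from plan import *
a=ajig(40);R=Rt(a,-jy);t=np.array([.8,0,-34.])
s=sense();print('mid',s['position']+s['tcp_rot']@t)
plan(JM+[0,0,85]-R@t,R)
plan(JM+[0,0,30]-R@t,R,n=8)
E
```

```text
21.375 p [ 524.02 -170.58  103.37] q [-0.48  0.59  1.44 -0.08  1.8   1.45] f [ 0.24 -0.56 -0.95] w 58.781516761672265 
 [[ 0.72 -0.34 -0.6 ]
 [-0.26 -0.94  0.22]
 [-0.64 -0.   -0.77]]
mid [ 545.38 -178.23  129.62]
n 1 row cm [0.103, -0.092, 0.037] deg [-0.09, 0.01, -0.1]
qend [-0.48  0.6   1.44 -0.09  1.8   1.45] rates [0.03]
n 8 row cm [0.013, -0.012, -0.683] deg [-0.01, 0.0, -0.01]
qend [-0.48  0.67  1.44 -0.08  1.73  1.46] rates [0.08, 0.08, 0.08, 0.08, 0.08, 0.08, 0.08, 0.08]
```

View pics/w20.png

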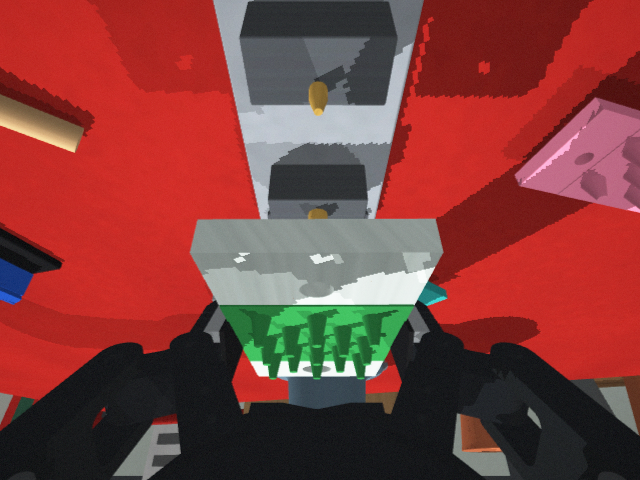

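```bash
python3 - <<'E'
import cv2
a=cv2.imread('pics/w20.png')[0:270,180:450];cv2.imwrite('pics/w20z.png',cv2.resize(a,None,fx=2.2*1.3,fy=2.2*1.3,interpolation=cv2.INTER_CUBIC)[:600])
a=cv2.imread('pics/w20.png')[70:120,290:350];b=cv2.imread('pics/w20.png')[190:240,290:350]
cv2.imwrite('pics/w20p.png',cv2.resize(cv2.hconcat([a,b]),None,fx=6,fy=6,interpolation=cv2.INTER_CUBIC))
E
```

```text
(no output)
```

View pics/w20z.png

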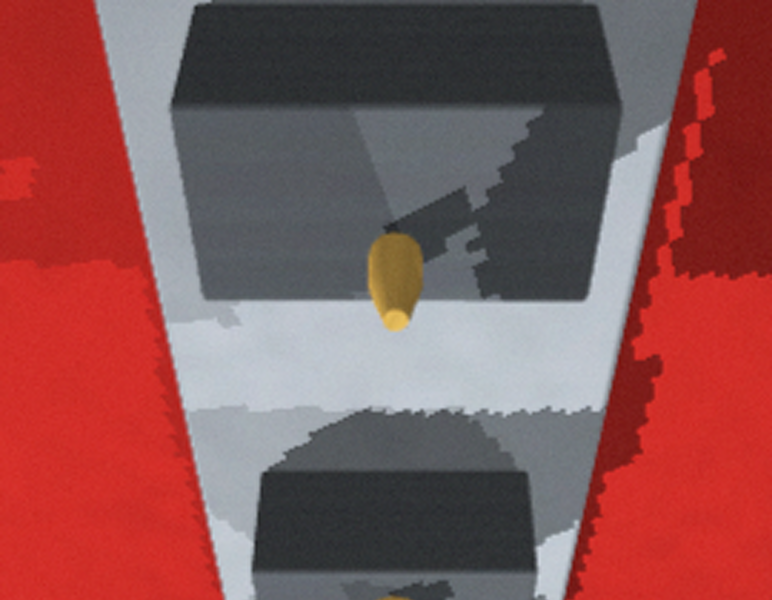

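View pics/w20p.png

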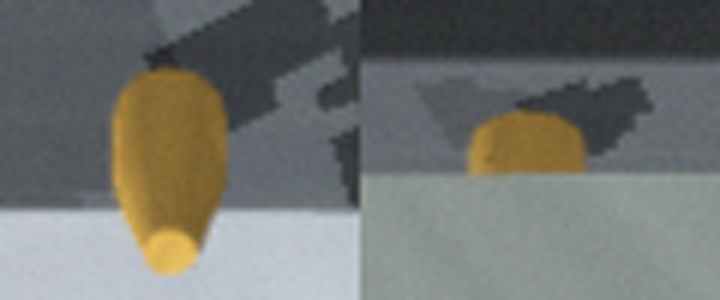

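```bash
python3 - <<'E'
import cv2
a=cv2.imread('pics/w20.png')[200:400,170:460];cv2.imwrite('pics/w20q.png',cv2.resize(a,None,fx=2.7,fy=2.7,interpolation=cv2.INTER_CUBIC))
E
```

View pics/w20q.png

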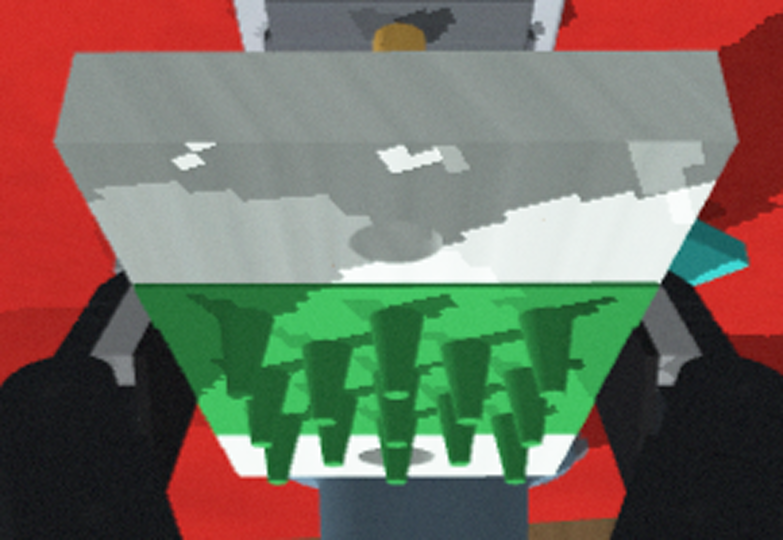

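```bash
cat > rel.py <<'E'
from fit import *
T=np.array([[0,-.961167513,-.2759656,71.39-1.41],[1,0,0,0],[0,-.2759656,.9611675,-154.81-1.55],[0,0,0,1.]])
def camtool():
    c=camera_model('wrist');K=np.array([[c['fx'],0,c['cx']],[0,c['fy'],c['cy']],[0,0,1]])
    M=np.linalg.inv(T);return (K,M[:3,:3],M[:3,3])
px=lambda l,k,o:[((u+.5)/k-.5+o[0],(v+.5)/k-.5+o[1]) for u,v in l]
def fitT(C,R0,pts,uv,rot=True):
    f=lambda p:np.concatenate([proj(C,p[:3]+Ro.from_rotvec(p[3:6] if rot else [0,0,0]).as_matrix()@R0@np.array(q))-u for q,u in zip(pts,uv)])
    r=least_squares(f,[0,0,-34,0,0,0],loss='soft_l1');return r.x,np.round(f(r.x).reshape(-1,2),1).tolist()
E
python3 - <<'E'
from rel import *
s=pickle.load(open('pics/w20.pkl','rb'));R=s['tcp_rot'];C=camtool()
# plate: x=jx, z=-Z -> y=-jy
P0=R.T@np.column_stack([jx,-jy,-Z]);J0=R.T@np.column_stack([jx,jy,Z])
L=[(60,-30,5),(60,30,5),(60,-30,-5),(60,30,-5),(30,-30,-5),(30,30,-5),(-30,-30,-5),(-30,30,-5),(-60,-30,-5),(-60,30,-5),(40,0,-5),(-46,0,-5)]
U=px([(74,52),(718,50),(55,142),(737,141),(134,284),(660,284),(218,434),(577,434),(240,477),(557,476),(395,242),(396,457)],2.7,(170,200))
x,r=fitT(C,P0,L,U);print('plate',x[:3],np.degrees(x[3:]),r);Pr=Ro.from_rotvec(x[3:]).as_matrix()@P0
x0,r=fitT(C,P0,L,U,False);print('plate norot',x0[:3],r)
k=2.86;G=[(62,30,40),(62,-30,40),(32,30,40),(32,-30,40),(-32,30,40),(-32,-30,40),(40,0,55)]
V=px([(172,106),(621,104),(203,299),(586,299),(254,570),(537,570)],k,(180,0))+px([(168,252)],6,(290,70))
y,r=fitT(C,J0,G,V);print('jig',y[:3],np.degrees(y[3:]),r)
y0,r=fitT(C,J0,G,V,False);print('jig norot',y0[:3],r)
for a,b in((x,y),(x0,y0)):
    d=R@(a[:3]-b[:3]);print('plate mid in jig (jx,jy,z):',d@jx,d@jy,d[2])
print('mid world',s['position']+R@x0[:3],'jig origin',s['position']+R@y0[:3])
E
```

```text
plate [  0.79   0.18 -33.96] [-0.09 -0.41 -0.28] [[0.5, -0.0], [-0.7, 0.3], [-0.4, 0.1], [0.2, 0.0], [-0.6, -0.4], [0.3, -0.6], [-0.8, -0.5], [0.8, -0.6], [0.2, 0.1], [-0.8, 0.4], [0.4, 0.5], [0.6, 0.4]]
plate norot [  1.02   0.03 -34.01] [[0.5, -0.1], [0.3, 1.2], [-0.4, 0.3], [1.1, 1.3], [-0.9, -0.6], [0.3, -0.1], [-1.5, -1.5], [0.1, -1.2], [-0.6, -1.3], [-1.7, -0.6], [0.5, 0.8], [-0.2, -0.7]]
jig [84.7   0.97 65.74] [ -753.35 -1526.34  -587.1 ] [[-0.6, -0.3], [-0.1, 0.1], [0.7, 1.1], [-0.1, 0.9], [-0.7, -0.3], [0.5, -0.3], [0.3, -1.0]]
jig norot [85.06  0.75 65.28] [[-0.6, -0.5], [0.5, 0.6], [0.4, 0.8], [-0.0, 1.2], [-1.3, -0.8], [-0.0, -0.6], [0.4, -0.6]]
plate mid in jig (jx,jy,z): 0.01062973669823738 0.5191851939977054 130.3078805536403
plate mid in jig (jx,jy,z): -0.35332799758564587 0.44763858888923347 130.07674825607222
mid world [ 545.3  -178.41  128.73] jig origin [ 545.48 -178.95   -1.34]
```

Emit:
{"api": "jog_arm", "payload": {
  "increments": [
    [[0.03,-0.05,-1.0],[-0.09,0,-0.1]],
    [[0,0,-1.5],[0,0,0]],
    [[0,0,-1.5],[0,0,0]],
    [[0,0,-1.2],[0,0,0]],
    [[0,0,-0.8],[0,0,0]],
    [[0,0,-0.4],[0,0,0]],
    [[0,0,0],[0,0,0]],
    [[0,0,0],[0,0,0]]
  ]
}}

```text
time_s: 22.42
position: [525.2, -172.1, 40.8]
tcp_rot: [[0.72, -0.344, -0.603], [-0.265, -0.939, 0.22], [-0.642, 0.002, -0.767]]
ft_force: [-0.7, 0.2, -2.4]
width: 58.5
```

```bash
python3 look.py w21; python3 - <<'E'
from plan import *
s=sense();print('mid',s['position']+s['tcp_rot']@np.array([.9,0,-34.]))
import cv2
a=cv2.imread('pics/w21.png')[60:330,170:460];cv2.imwrite('pics/w21z.png',cv2.resize(a,None,fx=2.2,fy=2.2,interpolation=cv2.INTER_CUBIC))
E
```

```text
22.425 p [ 525.18 -172.07   40.77] q [-0.48  0.68  1.44 -0.08  1.71  1.46] f [-0.71  0.19 -2.39] w 58.45844983835652 
 [[ 0.72 -0.34 -0.6 ]
 [-0.26 -0.94  0.22]
 [-0.64  0.   -0.77]]
mid [ 546.35 -179.8    66.33]
```

View pics/w21z.png

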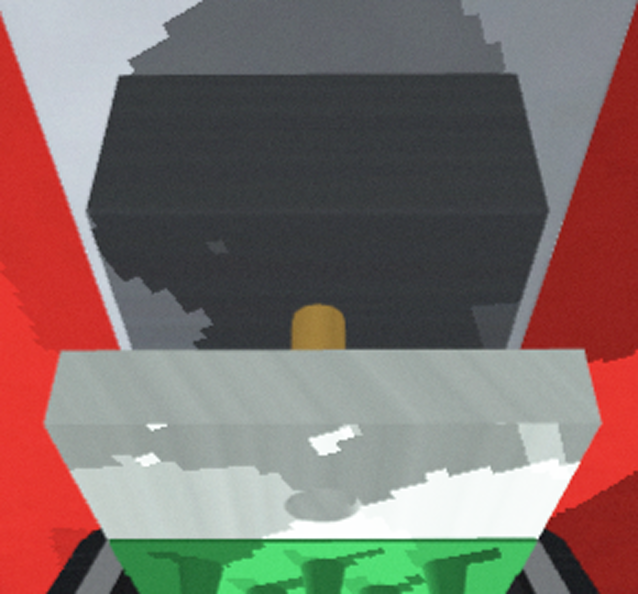

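Emit:
{"api": "jog_arm", "payload": {
  "increments": [
    [[-0.01,0.07,0],[0.1,0,0]],
    [[0,0,-0.4],[0,0,0]],
    [[0,0,-0.4],[0,0,0]],
    [[0,0,-0.3],[0,0,0]],
    [[0,0,0],[0,0,0]],
    [[0,0,0],[0,0,0]]
  ]
}}

```text
time_s: 23.22
position: [524.8, -171.2, 29.4]
tcp_rot: [[0.719, -0.344, -0.603], [-0.264, -0.939, 0.221], [-0.643, -0.0, -0.766]]
ft_force: [0.1, -0.7, -1.2]
width: 58.6
```

```bash
python3 - <<'E'
from plan import *
s=sense();print('mid',s['position']+s['tcp_rot']@np.array([.9,0,-34.]),s['ft_force'],s['wrist_torque'],s['tcp_rot'])
E
python3 look.py w22
```

```text
mid [ 545.93 -179.     54.82] [ 0.06 -0.7  -1.21] [-0.23 -0.43  0.03] [[ 0.72 -0.34 -0.6 ]
 [-0.26 -0.94  0.22]
 [-0.64 -0.   -0.77]]
23.225 p [ 524.77 -171.24   29.35] q [-0.48  0.7   1.44 -0.08  1.7   1.46] f [ 0.06 -0.7  -1.21] w 58.578784018264145 
 [[ 0.72 -0.34 -0.6 ]
 [-0.26 -0.94  0.22]
 [-0.64 -0.   -0.77]]
```

View pics/w22.png

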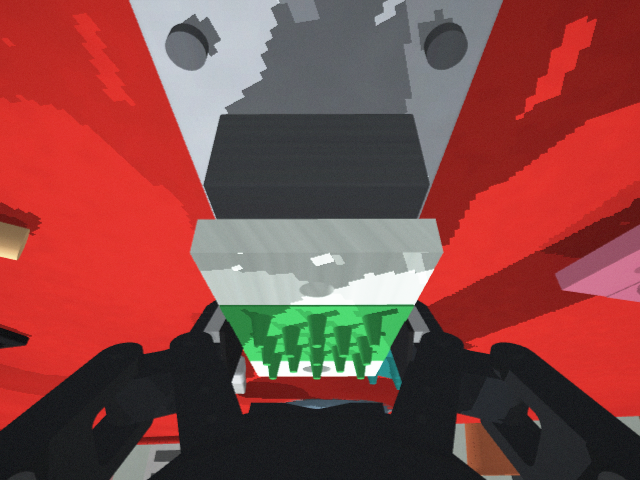

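Emit:
{"api": "jog_arm", "payload": {
  "increments": [
    [[0,0,-0.3],[0,0,0]],
    [[0,0,0],[0,0,0]],
    [[0,0,-0.2],[0,0,0]],
    [[0,0,0],[0,0,0]]
  ]
}}

```text
time_s: 23.78
position: [524.6, -171.1, 24.2]
tcp_rot: [[0.719, -0.344, -0.604], [-0.263, -0.939, 0.221], [-0.643, -0.0, -0.766]]
ft_force: [-0.9, 0.6, -1.5]
width: 58.7
```

Emit:
{"api": "jog_arm", "payload": {
  "increments": [
    [[0,0,-0.2],[0,0,0]],
    [[0,0,0],[0,0,0]]
  ]
}}

```text
time_s: 24.02
position: [524.6, -171.1, 22.1]
tcp_rot: [[0.719, -0.344, -0.604], [-0.263, -0.939, 0.221], [-0.643, -0.0, -0.766]]
ft_force: [0.0, 0.9, -1.8]
width: 58.6
```

Emit:
{"api": "jog_arm", "payload": {
  "increments": [
    [[0,0,-0.2],[0,0,0]],
    [[0,0,0],[0,0,0]]
  ]
}}

```text
time_s: 24.28
position: [524.7, -171.2, 20.2]
tcp_rot: [[0.719, -0.344, -0.604], [-0.263, -0.939, 0.221], [-0.643, -0.0, -0.766]]
ft_force: [-0.2, -0.4, -1.6]
width: 58.7
```

Emit:
{"api": "jog_arm", "payload": {
  "increments": [
    [[0,0,-0.1],[0,0,0]],
    [[0,0,0],[0,0,0]]
  ]
}}

```text
time_s: 24.52
position: [524.8, -171.2, 20.0]
tcp_rot: [[0.719, -0.344, -0.604], [-0.263, -0.939, 0.221], [-0.643, -0.0, -0.766]]
ft_force: [-0.9, -0.2, 2.4]
width: 58.5
```

```bash
python3 look.py w23
```

```text
24.525 p [ 524.76 -171.25   19.99] q [-0.48  0.71  1.43 -0.08  1.69  1.46] f [-0.85 -0.21  2.39] w 58.478920081608145 
 [[ 0.72 -0.34 -0.6 ]
 [-0.26 -0.94  0.22]
 [-0.64 -0.   -0.77]]
```

View pics/w23.png

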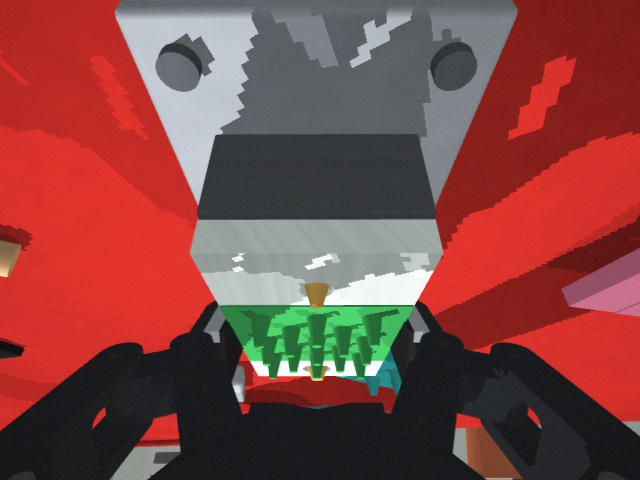

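Emit:
{"api": "jog_arm", "payload": {
  "increments": [
    [[0,0,-0.05],[0,0,0]],
    [[0,0,0],[0,0,0]],
    [[0,0,0],[0,0,0]]
  ]
}}

```text
time_s: 24.95
position: [524.8, -171.2, 20.0]
tcp_rot: [[0.719, -0.344, -0.604], [-0.263, -0.939, 0.221], [-0.643, 0.0, -0.765]]
ft_force: [-2.5, 2.1, 6.3]
width: 58.3
```

Emit:
{"api": "jog_arm", "payload": {
  "increments": [
    [[0,0,0],[0,0,0]],
    [[0,0,0],[0,0,0]],
    [[0,0,0],[0,0,0]],
    [[0,0,0],[0,0,0]],
    [[0,0,0],[0,0,0]]
  ],
  "gripper": -1
}}

```text
time_s: 25.58
position: [524.7, -171.2, 18.8]
tcp_rot: [[0.719, -0.344, -0.603], [-0.263, -0.939, 0.221], [-0.643, -0.0, -0.766]]
ft_force: [-0.1, -0.4, 0.9]
width: 85.2
```

```bash
python3 look.py w24
```

```text
25.575 p [ 524.74 -171.22   18.77] q [-0.48  0.72  1.44 -0.08  1.69  1.46] f [-0.14 -0.37  0.94] w 85.17296647149247 
 [[ 0.72 -0.34 -0.6 ]
 [-0.26 -0.94  0.22]
 [-0.64 -0.   -0.77]]
```

View pics/w24.png

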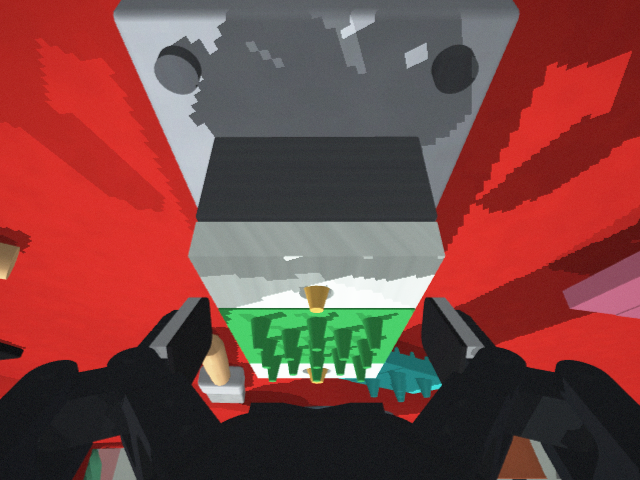

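Emit:
{"api": "jog_arm", "payload": {
  "increments": [
    [[0.6,-0.22,0.77],[0,0,0]],
    [[1.5,-0.55,1.9],[0,0,0]],
    [[2.2,-0.8,2.8],[0,0,0]],
    [[2.2,-0.8,2.8],[0,0,0]],
    [[0,0,4],[0,0,0]],
    [[0,0,4],[0,0,0]],
    [[0,0,0],[0,0,0]]
  ]
}}

```text
time_s: 26.5
position: [592.0, -196.0, 186.5]
tcp_rot: [[0.725, -0.344, -0.597], [-0.266, -0.939, 0.218], [-0.636, 0.001, -0.772]]
ft_force: [-0.5, 0.1, -0.2]
width: 85.6
```

```bash
python3 look.py w25; python3 - <<'E'
from h import *
save(get_image('top'),'t25.png',(335,190,425,305),5);save(get_image('scene'),'s25.png')
E
```

```text
26.5 p [ 592.04 -195.97  186.48] q [-0.47  0.65  1.19 -0.08  1.99  1.45] f [-0.51  0.07 -0.25] w 85.57091531506154 
 [[ 0.72 -0.34 -0.6 ]
 [-0.27 -0.94  0.22]
 [-0.64  0.   -0.77]]
```

View pics/w25.png

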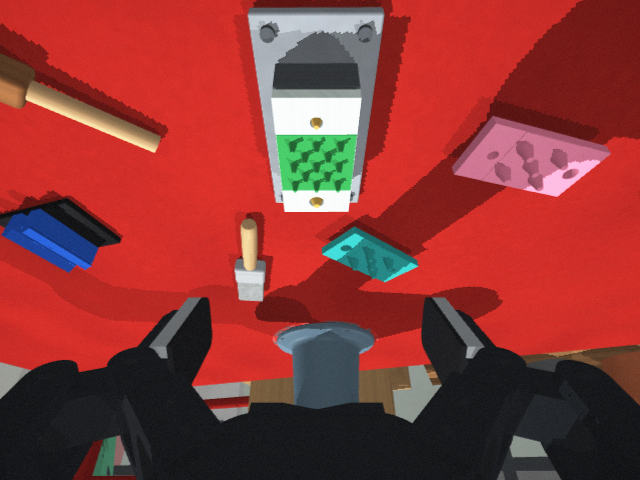

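View pics/s25.png

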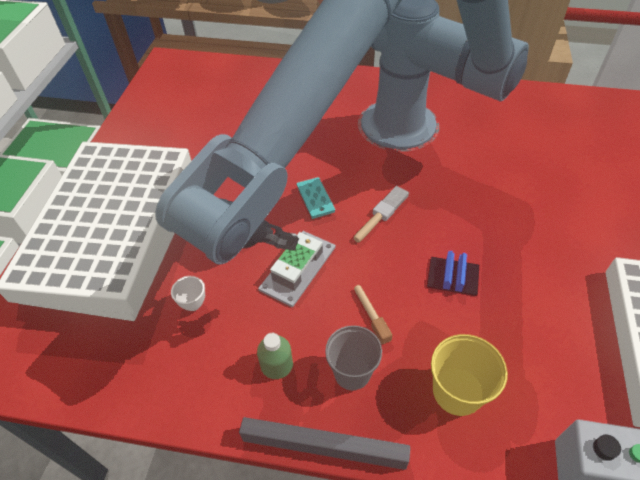

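View pics/t25.png

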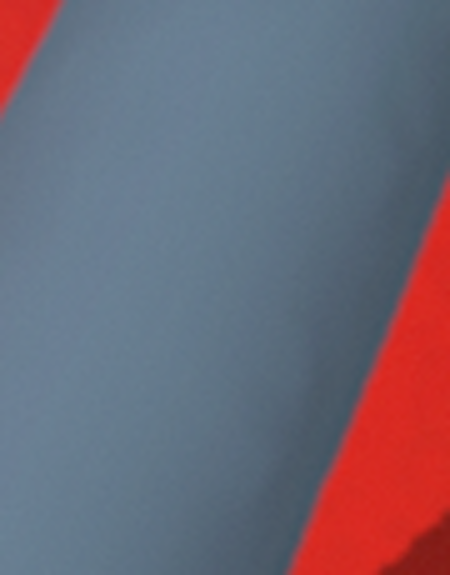

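```bash
python3 - <<'E'
from plant import *
print(sense()['ft_force'],sense()['width']);print(sign_off())
E
```

```text
[ 1.07435666 -0.12860029 -0.46387944] 86.04203398465509
the job is handed in; nothing more can be done
None
```

The plate is back on the jig with the green cones up, big hole on the big pin and small hole on the small pin. I handed it in at about 26.6 s; no verdict is reported.

I lifted the plate off the pins and stood it in the slot on its big-hole end. I let go, re-gripped it from the green side, and lowered it over the pins until it touched down at an estimated 45.5 mm middle height. Then I released it and backed off.

**Last checks:**
- The last wrist picture shows the plate lying flat on the jig with a pin through each hole.
- The wrist force is about 1 N with the gripper open (86 mm), so nothing is held or touched.
- The other things look unmoved in the scene picture. I judged that by eye and did not measure them.
- I took no measurement of seating height or hole-to-pin offset after letting go. The last top-camera picture showed only the arm.

**What failed or disagreed:**
- **First grasp:** the first closing, at the stated tool geometry, missed and closed lightly on the orange cones with a gap of 35 mm. The pictures put the fingertips about 11–24 mm behind the TCP, not 25 mm ahead as stated. I reopened and went about 32 mm deeper for the real grip.
- **Wrist camera:** its calibration shifted by about 2 mm between calls. I corrected for it using the known seat and slot heights, plus a picture that showed plate and jig together.

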